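# Pack a two-tier specimen carrier

### The job

Pack the two-tier specimen carrier for the collection round: stand the specimen jar in the wide socket and the small dropper bottle in the narrow socket of the base, then fit the empty lift-out tray level on the ledges of the corner posts above them, and only then stand one sample tube upright in each of the tray's two cups. Set everything down, do not drop it or knock it over, and leave the beaker where it stands.

Things in the scene. Friction and masses are not known exactly. Their poses are not given: they have to be found in the camera images.
- carrier: Grey two-tier carrier, fixed, 116 mm (x) by 146 mm (y), Origin: centre of its underside. Two white sockets, rim 27 mm up, floor 6 mm up: wide one at x 0, y +31 mm; narrow one at x 0, y -38 mm. Metal posts at the corners (|x| over 38, |y| over 57 mm), 100 mm high, have ledges for the tray 76 mm up; ends barred at 62 mm; long sides open above an 18 mm rim: close fingers along x here.
- tray: White loose tray, 105 (x) by 135 mm (y), 220 g, same after a half turn. Origin: centre of its underside. Rim 18 mm. Grey tube cups at x 0, y +-44 mm: inner radius 16 mm, rim 25 mm up, floor 4 mm up. Black bar handle mid-tray, 13 mm (x) by 46 mm (y), 42 to 56 mm up: close on it along x. On the ledges: 2.5 mm play between flared posts, its y along the carrier's y, origin 76 mm above the carrier's.
- jar: Squat specimen jar, 62 mm high, standing; body 47 mm across, screw lid 52 mm across from 50 to 62 mm height (grip the lid). 35 g. Origin: centre of its foot, z up. Belongs in the carrier's wide socket: inner radius 30 mm, 35 mm at the flared mouth.
- dropper_bottle: Small round brown dropper bottle, 66 mm high, standing; body 33 mm across, black cap 21 mm across from 58 to 66 mm height. 30 g. Origin: centre of its foot, z up. Belongs in the carrier's narrow socket: inner radius 22 mm, 27 mm at the flared mouth.
- tube_1: A slim screw-cap sample tube standing upright on its flat foot, 76 mm high; body 18 mm across, cap 20 mm across from 62 to 76 mm height (grip it at the cap). Origin: centre of its foot, z up. 14 g, easily tipped. The two tubes are interchangeable.
- tube_2: The other sample tube, same size as tube_1, same origin.
- beaker: A glass beaker, 54 mm across and 70 mm high, standing among the things; not part of the kit, stays where it is. Origin: centre of its foot.
Not all that is in view belongs to the job. What is shaped like the tube_2 but purple is not meant.

How it is judged:
On the way, in this order (a step that is already met when the one before it is completed fails the run):
1. The jar stands released in the wide socket and the dropper bottle in the narrow socket, the tray not yet over them (x of jar in the frame of carrier between -0.011 and 0.011 m and y of jar in the frame of carrier between 0.02 and 0.042 m and z of jar in the frame of carrier between 0 and 0.012 m and angle between each of jar, dropper_bottle's own z axis and vertical below 0.12 rad and x of dropper_bottle in the frame of carrier between -0.01 and 0.01 m and y of dropper_bottle in the frame of carrier between -0.048 and -0.028 m and z of dropper_bottle in the frame of carrier between 0 and 0.012 m and contact force between the fingers and jar below 0.05 N and linear speed of each of jar, dropper_bottle below 0.02 m/s and contact force between the fingers and dropper_bottle below 0.05 N and horizontal distance between tray and carrier above 0.1 m), for 0.2 s.
2. The empty tray lies released and level on the ledges, jar and bottle still in place under it (x of jar in the frame of carrier between -0.011 and 0.011 m and y of jar in the frame of carrier between 0.02 and 0.042 m and z of jar in the frame of carrier between 0 and 0.012 m and angle between each of jar, dropper_bottle's own z axis and vertical below 0.12 rad and x of dropper_bottle in the frame of carrier between -0.01 and 0.01 m and y of dropper_bottle in the frame of carrier between -0.048 and -0.028 m and z of dropper_bottle in the frame of carrier between 0 and 0.012 m and x of tray in the frame of carrier between -0.006 and 0.006 m and y of tray in the frame of carrier between -0.006 and 0.006 m and z of tray in the frame of carrier between 0.072 and 0.08 m and angle between tray's own z axis and vertical below 0.06 rad and angle between the y axis of tray and the y axis of carrier, either way round below 0.12 rad and contact force between the fingers and tray below 0.05 N and linear speed of tray below 0.02 m/s and distance between each of tube_1, tube_2 and tray above 0.1 m), for 0.2 s.
At the end, for the whole second after the job is handed in: The jar stands upright in the wide socket (within 11 mm) and the dropper bottle in the narrow socket (within 10 mm), the tray lies level on the four ledges above them (within 6 mm and 4 mm in height), and each cup of the tray holds one upright tube (within 12 mm); all is released and at rest (x of jar in the frame of carrier between -0.011 and 0.011 m and y of jar in the frame of carrier between 0.02 and 0.042 m and z of jar in the frame of carrier between 0 and 0.012 m and angle between each of jar, dropper_bottle's own z axis and vertical below 0.12 rad and x of dropper_bottle in the frame of carrier between -0.01 and 0.01 m and y of dropper_bottle in the frame of carrier between -0.048 and -0.028 m and z of dropper_bottle in the frame of carrier between 0 and 0.012 m and x of tray in the frame of carrier between -0.006 and 0.006 m and y of tray in the frame of carrier between -0.006 and 0.006 m and z of tray in the frame of carrier between 0.072 and 0.08 m and angle between tray's own z axis and vertical below 0.06 rad and angle between the y axis of tray and the y axis of carrier, either way round below 0.12 rad and ((x of tube_1 in the frame of tray between -0.012 and 0.012 m and y of tube_1 in the frame of tray between 0.032 and 0.056 m and z of tube_1 in the frame of tray between 0 and 0.01 m and angle between each of tube_1, tube_2's own z axis and vertical below 0.12 rad and x of tube_2 in the frame of tray between -0.012 and 0.012 m and y of tube_2 in the frame of tray between -0.056 and -0.032 m and z of tube_2 in the frame of tray between 0 and 0.01 m) or (x of tube_1 in the frame of tray between -0.012 and 0.012 m and y of tube_1 in the frame of tray between -0.056 and -0.032 m and z of tube_1 in the frame of tray between 0 and 0.01 m and angle between each of tube_1, tube_2's own z axis and vertical below 0.12 rad and x of tube_2 in the frame of tray between -0.012 and 0.012 m and y of tube_2 in the frame of tray between 0.032 and 0.056 m and z of tube_2 in the frame of tray between 0 and 0.01 m)) and contact force between the fingers and jar below 0.05 N and linear speed of each of jar, dropper_bottle, tray, tube_1, tube_2 below 0.02 m/s and contact force between the fingers and dropper_bottle below 0.05 N and contact force between the fingers and tray below 0.05 N and contact force between the fingers and tube_1 below 0.05 N and contact force between the fingers and tube_2 below 0.05 N); the robot touches nothing.
It fails at once if The beaker is pushed more than 30 mm or tipped (distance of beaker from where it was at the start of the episode above 0.03 m or angle between beaker's own z axis and vertical above 0.5 rad).
It fails at once if The jar, the dropper bottle or a tube is knocked over (angle between any of jar, dropper_bottle, tube_1, tube_2's own z axis and vertical above 0.8 rad).
It fails at once if The jar, the dropper bottle, the tray or a tube is dropped (falls free for more than about 25 mm) ((contact force between anything else and jar below 0.01 N and linear speed of jar above 0.7 m/s) or (contact force between anything else and dropper_bottle below 0.01 N and linear speed of dropper_bottle above 0.7 m/s) or (contact force between anything else and tray below 0.01 N and linear speed of tray above 0.7 m/s) or (contact force between anything else and tube_1 below 0.01 N and linear speed of tube_1 above 0.7 m/s) or (contact force between anything else and tube_2 below 0.01 N and linear speed of tube_2 above 0.7 m/s)).
It also fails if it takes over 126 s, if anything falls off the work surface, if the arm or the gripper's body presses on something with over 40 N, if the wrist force passes 120 N, or if a joint passes its speed limit or range.

### The arm

A 7-joint arm with a two-finger parallel gripper is mounted at the origin on a cart in front of the work surface, level with it; the furniture and walls round the work are solid. World frame = base frame: x ahead of the robot, y to its left, z up, the work surface at z = 0. Lengths are in m, angles in rad, forces in N, time in s.
With the tool pointing down it reaches from about 0.4 to 0.85 m from the base axis. Payload 10.4 kg.
Tool frame: the origin (TCP) lies on the centre line of the jaws, within the pads' length; the fingertips stand 11 mm ahead of it and the grasp point (between the pads) lies 8 mm behind it; z points along the fingers, y is the line along which they close (so a half turn about z gives the same grasp; the last joint's range is limited). The gripper opens to 87 mm and grips with 3 to 60 N. Pads are 19 mm wide; open, the fingers measure 117 mm over their backs; the gripper's body (75 mm by 190 mm) begins 51 mm behind the grasp point.
Start: joints at [1.157, 0.332, -0.065, 1.46, 0.022, 1.35, -0.088], TCP at [0.238, -0.578, 0.234] pointing down, gripper open.
Joint ranges: [-2.6, 2.6], [-0.5, 2.12], [-1.47, 1.34], [0.16, 2.42], [-1.27, 4.41], [0.06, 2.06], [-2.6, 2.6]. Speed limits (rad/s): [2.22, 2.22, 2.79, 2.79, 3.14, 3.14, 3.14].

### API

Orientations are given as a rotation vector (axis times angle).
In Python, from station import env gives the robot as it stands. The module is installed in compiled form; this text tells all that it offers.
- The arm moves only by the tool apply_moves, never from a script. Its argument "moves" is a list of rows, each an object of numbers: "dx", "dy", "dz": the shift along the tool's x, y, z in mm; "turn": the turn about the tool's z in rad. A call has exactly 10 rows; each row shifts and turns the commanded pose from where the row before left it, along the tool's axes as they then stand; what a row does not reach is not made up. A row lasts 1/8 s, in which the tool goes at most 62.5 mm and 10.7 degrees, less where a joint would pass 70% of its speed; a pose out of reach is approached as far as the arm can. A call with a gripper value outside its range is refused whole. "jaw" is the closure, from 0 (fully open) to 1 (shut), set as the call begins (left out, the last holds). The fingers move at their own pace and stop on an object; the grip force is fixed at half the most. Time passes only in rows, so rows that do not move let the fingers close, or fill a call up. It gives the time, the measured TCP pose, the force, the opening and the grip force at its end, in the units of the state.
- env.get_state(): the state, without advancing time (a new reading comes with each control period).
- env.get_image(name): name is "scene" or "top" or "wrist"; returns the picture (480x640x3 uint8, red, green, blue); there is no depth.
- env.camera_info(name): a dict with "fx", "fy", "cx", "cy" (pixels), "position" and "attitude" of the camera in the world; the wrist camera has in their place "T_tool_cam" (4x4, takes a point from camera to tool coordinates, whose origin is the TCP and whose axes are the flange's). Camera axes: x right, y up, looking along -z (the intrinsics and any distortion apply to the point x, -y, -z); pixel columns grow to the right and rows downward; lengths in m; the calibration is good to about 2 mm. A picture is of the moment at which its call begins: read the wrist's pose just before it. camera_info takes no time and is no camera call.
- env.job_done(): hands the job in; it is judged then, once.
The state is a dict: "t": time; "joint_positions": joint angles; "dq": joint speeds; "joint_efforts": joint torques, N m; "position": TCP position; "orientation": TCP orientation; "contact_force": force on the tool from outside, world axes, zero at the start; "moment": the same for the moment, N m; "grip_width": finger opening in m; "grip_force": force on a finger pad.
Only numpy, scipy, OpenCV 4.12 (cv2) and the standard library are available. Lean on these libraries where they do the work, as an engineer would, in place of code of your own. Each camera call takes 0.05 s, during which the arm holds its last target. There are 200 camera calls.

## Working session

There is one attempt and no reset: what is moved stays moved. The work goes in short steps, Python scripts to look and compute and a tool call to move; the robot and the scene stay as the last step left them, time stands still between calls to the robot, and variables do not carry over. Pictures are saved under pics/ and viewed, at most 14 in all, crops included, and the job is handed in when it is done.

Besides the shell and the picture viewer there is one more tool, called after ">>>" as name(argument=value, ...), one argument or row to a line, values as JSON. apply_moves: Moves the arm, as the interface text tells. Its arguments: {"type":"object","properties":{"moves":{"type":"array","items":{"type":"object","properties":{"dx":{"type":"number"},"dy":{"type":"number"},"dz":{"type":"number"},"turn":{"type":"number"}}}},"jaw":{"type":"number"}},"required":["moves"]}

```bash
mkdir -p pics; cat > h.py <<'E'
import numpy as np, cv2
from scipy.spatial.transform import Rotation as R
from station import env
def grab(n,f):
    im=env.get_image(n); cv2.imwrite('pics/'+f,im[:,:,::-1]); return im
E
python3 - <<'E'
from h import *
s=env.get_state(); print({k:np.round(v,3) for k,v in s.items()})
for n in('scene','top','wrist'):
    print(n,env.camera_info(n))
    grab(n,n+'0.png')
E
```

```text
{'t': np.float64(0.0), 'joint_positions': array([ 1.157,  0.333, -0.065,  1.461,  0.022,  1.35 , -0.089]), 'dq': array([-0.   ,  0.002, -0.   ,  0.001,  0.002, -0.   , -0.002]), 'joint_efforts': array([ 1.0000e-03, -6.2327e+01,  2.5000e-02, -3.8989e+01, -6.1000e-02,
        4.0000e-02,  0.0000e+00]), 'position': array([ 0.238, -0.578,  0.233]), 'orientation': array([-3.08e+00, -6.10e-01,  1.00e-03]), 'contact_force': array([ 0.024, -0.149, -0.483]), 'moment': array([-0.03 , -0.039, -0.017]), 'grip_force': np.float64(0.0), 'grip_width': np.float64(0.087)}
scene {'fx': 524.0440123729998, 'fy': 524.0440123729998, 'cx': 325.1501977551644, 'cy': 231.08988322095385, 'position': array([-0.00490661,  0.20631642,  0.6139004 ]), 'attitude': array([ 0.39925673, -0.99267543, -2.25589049])}
top {'fx': 464.32066511774804, 'fy': 464.32066511774804, 'cx': 322.8100707660109, 'cy': 243.6026122668774, 'position': array([ 0.29546659, -0.27710961,  0.88125932]), 'attitude': array([ 0.16968262, -0.14957065, -1.46380524])}
wrist {'fx': 335.28801279649406, 'fy': 335.28801279649406, 'cx': 319.1730746195643, 'cy': 240.22811841742953, 'T_tool_cam': array([[-2.53451155e-04,  9.64856567e-01,  2.62776978e-01,
         7.04802947e-02],
       [ 9.99999515e-01,  4.94758553e-04, -8.52129469e-04,
        -1.27243870e-03],
       [-9.52193871e-04,  2.62776635e-01, -9.64856224e-01,
        -1.51129738e-01],
       [ 0.00000000e+00,  0.00000000e+00,  0.00000000e+00,
         1.00000000e+00]])}
```

View pics/top0.png

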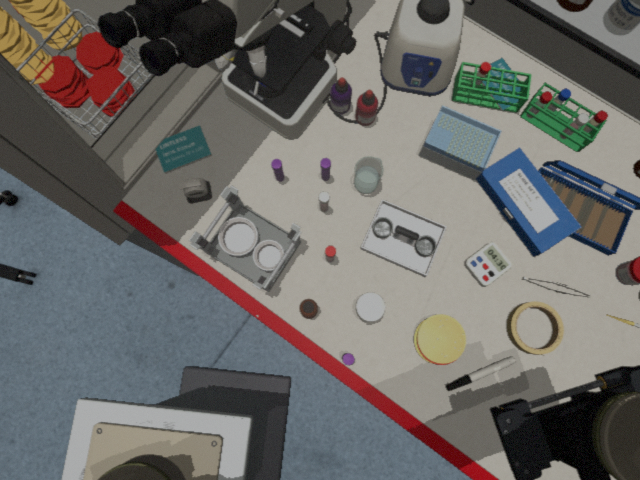

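View pics/scene0.png

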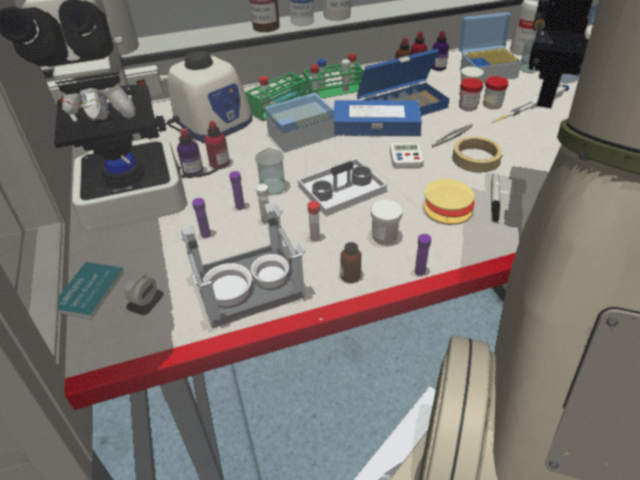

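The top view shows the carrier with its sockets at (239,237) wide and (267,255) narrow. The tray is at (403,237), with its cups at (383,227) and (426,246). The jar is at (370,307), the bottle at (309,309) and the beaker at (367,178).

Candidates for the tubes: white cap (324,197), red cap (331,250), and purple ones at (278,168), (326,165) and (348,358). The purple ones are decoys, so I choose red and white.

```bash
cat >> h.py <<'E'
def ray(n,u,v,z,st=None):
    c=env.camera_info(n)
    if n=='wrist':
        T=np.eye(4);T[:3,:3]=R.from_rotvec(st['orientation']).as_matrix();T[:3,3]=st['position'];T=T@c['T_tool_cam'];A=T[:3,:3];p=T[:3,3]
    else: A=R.from_rotvec(c['attitude']).as_matrix();p=c['position']
    d=A@np.array([(u-c['cx'])/c['fx'],-(v-c['cy'])/c['fy'],-1]); return p+d*(z-p[2])/d[2]
def proj(n,P,st=None):
    c=env.camera_info(n)
    if n=='wrist':
        T=np.eye(4);T[:3,:3]=R.from_rotvec(st['orientation']).as_matrix();T[:3,3]=st['position'];T=T@c['T_tool_cam'];A=T[:3,:3];p=T[:3,3]
    else: A=R.from_rotvec(c['attitude']).as_matrix();p=c['position']
    q=A.T@(np.array(P)-p); return np.array([c['cx']+c['fx']*q[0]/-q[2],c['cy']-c['fy']*q[1]/-q[2]])
E
python3 - <<'E'
from h import *
im=cv2.imread('pics/top0.png'); 
for nm,u,v,z in [('jar',370,307,.062),('bottle',309,309,.066),('red',331,250,.076),('white',324,197,.076),('wide',239,237,.027),('narrow',267,255,.027),('cupA',383,227,.025),('cupB',426,246,.025),('handle',405,236,.056),('beaker',367,172,.07),('purp1',326,162,.076),('purp3',348,358,.076)]:
    print(nm,ray('top',u,v,z).round(4))
c=cv2.resize(im[140:380,180:460],None,fx=2.5,fy=2.5,interpolation=cv2.INTER_CUBIC); cv2.imwrite('pics/c1.png',c)
E
```

```text
jar [ 0.3614 -0.3514  0.062 ]
bottle [ 0.3468 -0.2456  0.066 ]
red [ 0.453  -0.2736  0.076 ]
white [ 0.549  -0.2514  0.076 ]
wide [ 0.4699 -0.0983  0.027 ]
narrow [ 0.441  -0.1552  0.027 ]
cupA [ 0.5172 -0.3672  0.025 ]
cupB [ 0.4886 -0.4504  0.025 ]
handle [ 0.4964 -0.405   0.056 ]
beaker [ 0.6067 -0.3252  0.07  ]
purp1 [ 0.6162 -0.2483  0.076 ]
purp3 [ 0.2714 -0.3202  0.076 ]
```

View pics/c1.png

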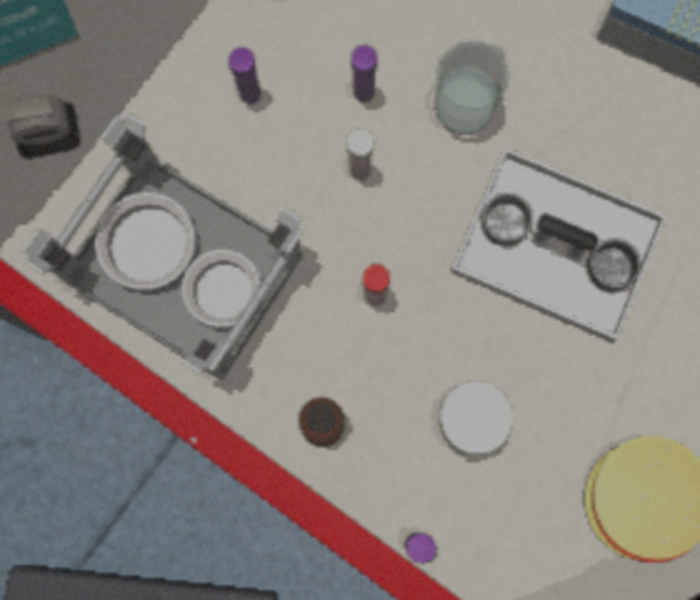

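Pixels check out: the cups come out 88 mm apart as specified, and the sockets about 64–69 mm. I'll write a small planner and go above the jar.

```bash
cat >> h.py <<'E'
def go(P,head):
    "TCP target P, tool-x heading in deg -> tool-axis shift mm (before turning) and turn rad"
    s=env.get_state(); M=R.from_rotvec(s['orientation']).as_matrix()
    d=M.T@(np.array(P)-s['position'])*1000
    h=np.degrees(np.arctan2(M[1,0],M[0,0])); t=-np.radians((head-h+180)%360-180)
    print('t %.2f'%s['t'],'pos',s['position'].round(4),'head %.1f tilt %.2f'%(h,np.degrees(np.arccos(-M[2,2]))),'shift',d.round(1),'turn %.3f'%t)
E
python3 - <<'E'
from h import *
for a in [(238.4,236.8),(268.8,255.2)]: print(ray('top',*a,.027))
# carrier post tops in crop px -> z=.1
P=[ray('top',u/2.5+180,v/2.5+140,.1) for u,v in [(126,130),(47,245),(287,222)]]; print(np.round(P,4))
go(ray('top',370.4,306.8,.062)[:2].tolist()+[.16],62.5)
E
```

```text
[ 0.47019083 -0.09708324  0.027     ]
[ 0.44097308 -0.15856912  0.027     ]
[[ 0.534  -0.0872  0.1   ]
 [ 0.4463 -0.0448  0.1   ]
 [ 0.4792 -0.2077  0.1   ]]
t 0.15 pos [ 0.238  -0.5776  0.233 ] head 22.4 tilt 0.06 shift [ 200.4 -161.3   73.1] turn -0.700
```

>>> apply_moves(
  moves=[
    {"dx":33.4,"dy":-26.9,"dz":12},
    {"dx":33.4,"dy":-26.9,"dz":12},
    {"dx":33.4,"dy":-26.9,"dz":12},
    {"dx":33.4,"dy":-26.9,"dz":12},
    {"dx":33.4,"dy":-26.9,"dz":12},
    {"dx":33.4,"dy":-26.9,"dz":12},
    {"turn":-0.184},
    {"turn":-0.184},
    {"turn":-0.184},
    {"turn":-0.183},
  ],
  jaw=0.1,
)

```text
validation failed for argument at $.mo...
```

```bash
python3 - <<'E'
from h import *
s=env.get_state(); im=grab('wrist','w1.png'); go([.3614,-.3514,.16],64.5)
g=cv2.cvtColor(im,cv2.COLOR_RGB2HSV); print(s['grip_width'],proj('wrist',[.3620,-.3510,.062],s))
m=((g[...,1]<30)&(g[...,2]>150)).astype(np.uint8)
n,l,st,c=cv2.connectedComponentsWithStats(m)
for i in range(1,n):
    if st[i,4]>800: print(st[i],c[i].round(1),ray('wrist',*c[i],.062,s).round(4))
E
```

```text
t 0.20 pos [ 0.238  -0.5777  0.2331] head 22.4 tilt 0.04 shift [ 200.3 -162.2   73.2] turn -0.735
0.0870809460724204 [123.70191431 -15.117041  ]
[    13      0    627    304 105477] [387.6 122.7] [ 0.3476 -0.5985  0.062 ]
[ 403  103   64   72 3521] [434.1 138.4] [ 0.3515 -0.6439  0.062 ]
[ 307  336  124   30 3133] [371.4 350.2] [ 0.1281 -0.6834  0.062 ]
```

View pics/w1.png

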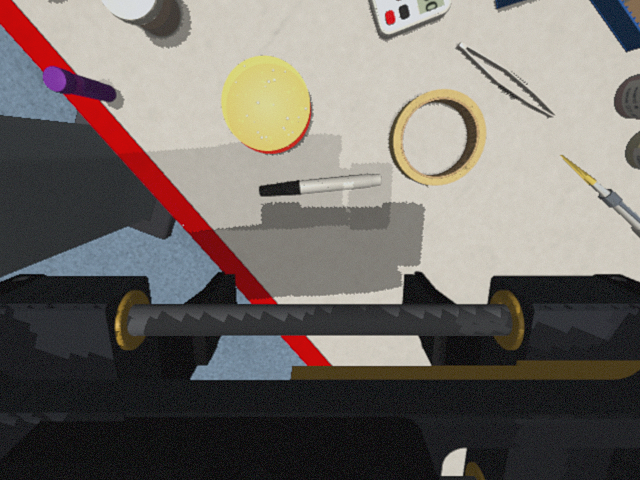

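The move was refused, so the arm hasn't moved. The wrist picture shows the jar at (135,5), a purple decoy at (75,85) and the fingers at (220,300) and (420,300). I'll retry with every field filled in.

>>> apply_moves(
  moves=[
    {"dx":33.4,"dy":-27,"dz":12,"turn":0},
    {"dx":33.4,"dy":-27,"dz":12,"turn":0},
    {"dx":33.4,"dy":-27,"dz":12,"turn":0},
    {"dx":33.4,"dy":-27,"dz":12,"turn":0},
    {"dx":33.4,"dy":-27,"dz":12,"turn":0},
    {"dx":33.4,"dy":-27,"dz":12,"turn":0},
    {"dx":0,"dy":0,"dz":0,"turn":-0.184},
    {"dx":0,"dy":0,"dz":0,"turn":-0.184},
    {"dx":0,"dy":0,"dz":0,"turn":-0.184},
    {"dx":0,"dy":0,"dz":0,"turn":-0.183},
  ],
  jaw=0.1,
)

```text
t: 1.45
position: [0.3616, -0.3517, 0.1615]
orientation: [-2.652, -1.685, 0.0]
contact_force: [0.3, -0.4, -0.2]
grip_width: 0.0783
grip_force: 0.0
```

```bash
python3 - <<'E'
from h import *
s=env.get_state(); im=grab('wrist','w2.png'); go([.3614,-.3514,.048],64.5)
g=cv2.cvtColor(im,cv2.COLOR_RGB2HSV); print(s['grip_width'],proj('wrist',[.3620,-.3510,.062],s))
E
```

```text
t 1.50 pos [ 0.3616 -0.3517  0.1615] head 65.4 tilt 0.01 shift [  0.2  -0.3 113.5] turn 0.016
0.07827446849801016 [321.38810336 243.31465027]
```

View pics/w2.png

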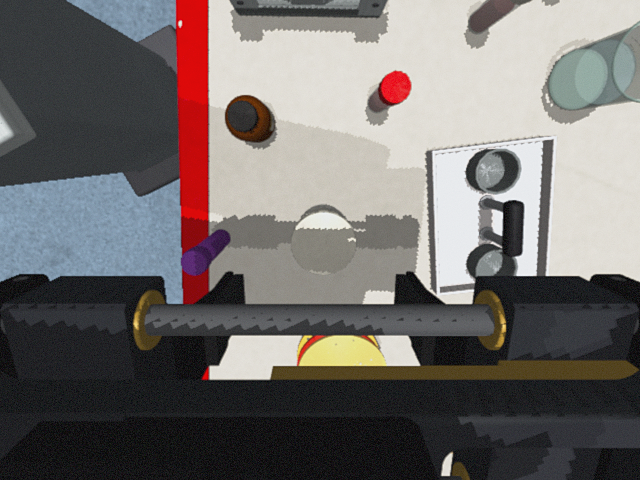

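The jar lid is centred at (323,238), within about 3 mm of the prediction. The bottle is at (243,118), the red tube at (395,88) and the tray handle at (512,228). Descending.

>>> apply_moves(
  moves=[
    {"dx":2,"dy":1,"dz":15,"turn":0.016},
    {"dx":0,"dy":0,"dz":15,"turn":0},
    {"dx":0,"dy":0,"dz":15,"turn":0},
    {"dx":0,"dy":0,"dz":15,"turn":0},
    {"dx":0,"dy":0,"dz":15,"turn":0},
    {"dx":0,"dy":0,"dz":15,"turn":0},
    {"dx":0,"dy":0,"dz":13,"turn":0},
    {"dx":0,"dy":0,"dz":10,"turn":0},
    {"dx":0,"dy":0,"dz":0,"turn":0},
    {"dx":0,"dy":0,"dz":0,"turn":0},
  ],
)

```text
t: 2.75
position: [0.3637, -0.3506, 0.049]
orientation: [2.67, 1.655, 0.0]
contact_force: [-0.6, -1.0, 0.3]
grip_width: 0.0782
grip_force: 0.0
```

>>> apply_moves(
  moves=[
    {"dx":0,"dy":0,"dz":0,"turn":0},
    {"dx":0,"dy":0,"dz":0,"turn":0},
    {"dx":0,"dy":0,"dz":0,"turn":0},
    {"dx":0,"dy":0,"dz":0,"turn":0},
    {"dx":0,"dy":0,"dz":-2,"turn":0},
    {"dx":0,"dy":0,"dz":-10,"turn":0},
    {"dx":0,"dy":0,"dz":-25,"turn":0},
    {"dx":0,"dy":0,"dz":-30,"turn":0},
    {"dx":0,"dy":0,"dz":-30,"turn":0},
    {"dx":0,"dy":0,"dz":-25,"turn":0},
  ],
  jaw=0.6,
)

```text
t: 4.0
position: [0.3636, -0.3505, 0.1726]
orientation: [2.669, 1.655, 0.001]
contact_force: [1.0, 0.0, -0.8]
grip_width: 0.0506
grip_force: 30.0
```

```bash
python3 - <<'E'
from h import *
print(env.get_state()['grip_force'],env.get_state()['grip_width'])
# carrier frame: y axis at 64.6+; centre from sockets
w=np.array([.4702,-.0971]);n=np.array([.441,-.1586]);u=(w-n)/np.linalg.norm(w-n);print(np.degrees(np.arctan2(u[1],u[0])),np.linalg.norm(w-n),w-.031*u,n+.038*u)
go([*w,.175],64.8)
E
```

```text
29.986068215221167 0.05055811218577181
64.60178430895449 0.06808002643947782 [ 0.45690388 -0.12510381] [ 0.45729847 -0.12427275]
t 4.00 pos [ 0.3636 -0.3505  0.1726] head 63.6 tilt 0.08 shift [274.3 -17.2  -2.6] turn -0.021
```

>>> apply_moves(
  moves=[
    {"dx":25,"dy":-2,"dz":0,"turn":-0.021},
    {"dx":34,"dy":-2.5,"dz":0,"turn":0},
    {"dx":34,"dy":-2.5,"dz":0,"turn":0},
    {"dx":34,"dy":-2.5,"dz":0,"turn":0},
    {"dx":34,"dy":-2.5,"dz":0,"turn":0},
    {"dx":34,"dy":-2.5,"dz":0,"turn":0},
    {"dx":34,"dy":-2.5,"dz":0,"turn":0},
    {"dx":26,"dy":0,"dz":0,"turn":0},
    {"dx":18,"dy":0,"dz":0,"turn":0},
    {"dx":0,"dy":0,"dz":0,"turn":0},
  ],
)

```text
t: 5.25
position: [0.4648, -0.0942, 0.1702]
orientation: [-2.649, -1.688, 0.0]
contact_force: [0.2, -0.5, 0.0]
grip_width: 0.051
grip_force: 30.0
```

```bash
python3 - <<'E'
from h import *
grab('wrist','w3.png'); im=grab('top','t3.png'); cv2.imwrite('pics/c3.png',cv2.resize(im[160:300,170:330,::-1],None,fx=4,fy=4))
s=env.get_state();go([.4702,-.0971,.06],64.8);print(proj('wrist',[.4702,-.0971,.027],s))
E
```

```text
t 5.35 pos [ 0.4643 -0.0964  0.1702] head 64.8 tilt 0.04 shift [  1.9   5.7 110.2] turn 0.000
[327.31723339 228.86790275]
```

View pics/w3.png

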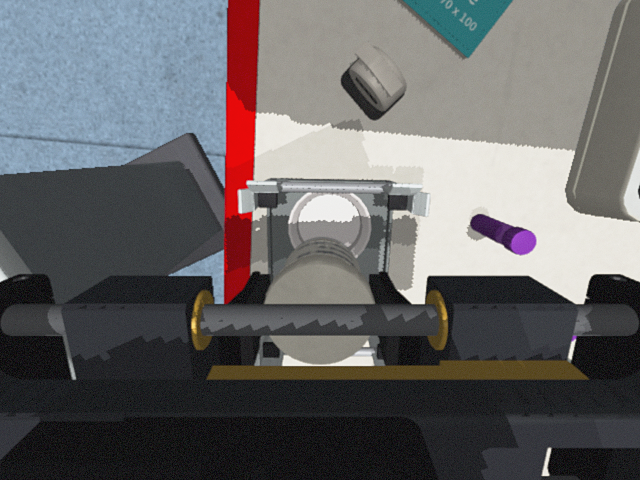

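The wide socket's rim is centred at about (329,229), matching the prediction (327,229). Lowering the jar.

>>> apply_moves(
  moves=[
    {"dx":2,"dy":6,"dz":0,"turn":0},
    {"dx":0,"dy":0,"dz":15,"turn":0},
    {"dx":0,"dy":0,"dz":18,"turn":0},
    {"dx":0,"dy":0,"dz":18,"turn":0},
    {"dx":0,"dy":0,"dz":18,"turn":0},
    {"dx":0,"dy":0,"dz":16,"turn":0},
    {"dx":0,"dy":0,"dz":13,"turn":0},
    {"dx":0,"dy":0,"dz":9,"turn":0},
    {"dx":0,"dy":0,"dz":5,"turn":0},
    {"dx":0,"dy":0,"dz":1.5,"turn":0},
  ],
)

```text
t: 6.6
position: [0.4712, -0.0971, 0.057]
orientation: [2.653, 1.683, 0.0]
contact_force: [-0.6, 0.6, 0.4]
grip_width: 0.0508
grip_force: 30.0
```

>>> apply_moves(
  moves=[
    {"dx":0,"dy":0,"dz":1,"turn":0},
    {"dx":0,"dy":0,"dz":0,"turn":0},
    {"dx":0,"dy":0,"dz":0,"turn":0},
    {"dx":0,"dy":0,"dz":0,"turn":0},
    {"dx":0,"dy":0,"dz":0,"turn":0},
    {"dx":0,"dy":0,"dz":0,"turn":0},
    {"dx":0,"dy":0,"dz":0,"turn":0},
    {"dx":0,"dy":0,"dz":0,"turn":0},
    {"dx":0,"dy":0,"dz":0,"turn":0},
    {"dx":0,"dy":0,"dz":0,"turn":0},
  ],
)

```text
t: 7.85
position: [0.4711, -0.0971, 0.0561]
orientation: [2.653, 1.683, -0.0]
contact_force: [-1.2, -0.4, -0.4]
grip_width: 0.051
grip_force: 30.0
```

>>> apply_moves(
  moves=[
    {"dx":0,"dy":0,"dz":0,"turn":0},
    {"dx":0,"dy":0,"dz":0,"turn":0},
    {"dx":0,"dy":0,"dz":0,"turn":0},
    {"dx":0,"dy":0,"dz":-5,"turn":0},
    {"dx":0,"dy":0,"dz":-20,"turn":0},
    {"dx":0,"dy":0,"dz":-25,"turn":0},
    {"dx":0,"dy":0,"dz":-25,"turn":0},
    {"dx":0,"dy":0,"dz":-25,"turn":0},
    {"dx":0,"dy":0,"dz":0,"turn":0},
    {"dx":0,"dy":0,"dz":0,"turn":0},
  ],
  jaw=0.2,
)

```text
t: 9.1
position: [0.4708, -0.0971, 0.1556]
orientation: [-2.653, -1.683, 0.001]
contact_force: [-0.7, 0.4, 0.4]
grip_width: 0.0696
grip_force: 0.0
```

```bash
python3 - <<'E'
from h import *
b=ray('top',308.8,307.5,.066);print(b)
go([*b[:2],.16],64.8)
E
```

```text
[ 0.34938461 -0.24499934  0.066     ]
t 9.10 pos [ 0.4708 -0.0971  0.1556] head 64.8 tilt 0.03 shift [-185.5  -46.9   -4.3] turn -0.000
```

>>> apply_moves(
  moves=[
    {"dx":-15,"dy":-5,"dz":-5,"turn":0},
    {"dx":-28,"dy":-7,"dz":0,"turn":0},
    {"dx":-28,"dy":-7,"dz":0,"turn":0},
    {"dx":-28,"dy":-7,"dz":0,"turn":0},
    {"dx":-28,"dy":-7,"dz":0,"turn":0},
    {"dx":-28,"dy":-7,"dz":0,"turn":0},
    {"dx":-20,"dy":-7,"dz":0,"turn":0},
    {"dx":-10,"dy":0,"dz":0,"turn":0},
    {"dx":0,"dy":0,"dz":0,"turn":0},
    {"dx":0,"dy":0,"dz":0,"turn":0},
  ],
  jaw=0.3,
)

```text
t: 10.35
position: [0.3504, -0.2437, 0.1609]
orientation: [-2.651, -1.684, -0.0]
contact_force: [0.5, -0.8, -0.4]
grip_width: 0.0611
grip_force: 0.0
```

```bash
python3 - <<'E'
from h import *
s=env.get_state();grab('wrist','w4.png')
go([.3494,-.245,.052],64.8);print(proj('wrist',[.3494,-.245,.066],s))
E
```

```text
t 10.40 pos [ 0.3503 -0.2438  0.1609] head 64.9 tilt 0.01 shift [ -1.5  -0.3 108.9] turn 0.001
[320.87485199 247.90304832]
```

View pics/w4.png

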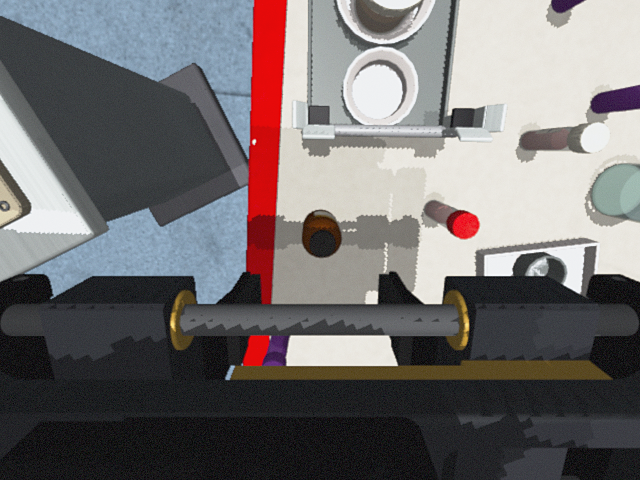

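The bottle's cap is at (321,243), 5 px from the prediction (321,248). The narrow socket at (380,87) is clear. Descending and gripping.

>>> apply_moves(
  moves=[
    {"dx":0.5,"dy":0,"dz":15,"turn":0},
    {"dx":0,"dy":0,"dz":16,"turn":0},
    {"dx":0,"dy":0,"dz":16,"turn":0},
    {"dx":0,"dy":0,"dz":16,"turn":0},
    {"dx":0,"dy":0,"dz":16,"turn":0},
    {"dx":0,"dy":0,"dz":16,"turn":0},
    {"dx":0,"dy":0,"dz":10,"turn":0},
    {"dx":0,"dy":0,"dz":6,"turn":0},
    {"dx":0,"dy":0,"dz":0,"turn":0},
    {"dx":0,"dy":0,"dz":0,"turn":0},
  ],
)

```text
t: 11.65
position: [0.3503, -0.2442, 0.0504]
orientation: [2.652, 1.683, 0.0]
contact_force: [0.7, -0.4, -0.9]
grip_width: 0.0607
grip_force: 0.0
```

>>> apply_moves(
  moves=[
    {"dx":0,"dy":0,"dz":0,"turn":0},
    {"dx":0,"dy":0,"dz":0,"turn":0},
    {"dx":0,"dy":0,"dz":0,"turn":0},
    {"dx":0,"dy":0,"dz":0,"turn":0},
    {"dx":0,"dy":0,"dz":0,"turn":0},
    {"dx":0,"dy":0,"dz":0,"turn":0},
    {"dx":0,"dy":0,"dz":-5,"turn":0},
    {"dx":0,"dy":0,"dz":-15,"turn":0},
    {"dx":0,"dy":0,"dz":-10,"turn":0},
    {"dx":0,"dy":0,"dz":0,"turn":0},
  ],
  jaw=0.9,
)

```text
t: 12.9
position: [0.3506, -0.2445, 0.0812]
orientation: [2.651, 1.682, 0.001]
contact_force: [-0.0, 0.1, -0.6]
grip_width: 0.0312
grip_force: 30.0
```

```bash
python3 - <<'E'
from h import *
go([.441,-.1586,.19],64.8)
E
```

```text
t 12.90 pos [ 0.3506 -0.2445  0.0812] head 64.8 tilt 0.13 shift [ 116.2   45.4 -108.8] turn -0.000
```

>>> apply_moves(
  moves=[
    {"dx":0,"dy":0,"dz":-20,"turn":0},
    {"dx":0,"dy":0,"dz":-30,"turn":0},
    {"dx":0,"dy":0,"dz":-30,"turn":0},
    {"dx":10,"dy":5,"dz":-20,"turn":0},
    {"dx":25,"dy":10,"dz":0,"turn":0},
    {"dx":26,"dy":10,"dz":0,"turn":0},
    {"dx":26,"dy":10,"dz":0,"turn":0},
    {"dx":20,"dy":7,"dz":0,"turn":0},
    {"dx":9,"dy":3,"dz":0,"turn":0},
    {"dx":0,"dy":0,"dz":0,"turn":0},
  ],
)

```text
t: 14.15
position: [0.44, -0.1581, 0.1798]
orientation: [-2.652, -1.684, 0.0]
contact_force: [-0.3, -0.3, 0.5]
grip_width: 0.0313
grip_force: 30.0
```

```bash
python3 - <<'E'
from h import *
s=env.get_state();im=grab('wrist','w5.png')
go([.441,-.1586,.0564],64.8)
g=cv2.cvtColor(im,cv2.COLOR_RGB2HSV)
for nm,P in [('wide rim',[.4702,-.0971,.027]),('narrow rim',[.441,-.1586,.027]),('jar lid',[.4708,-.0971,.068])]: print(nm,proj('wrist',P,s))
E
```

```text
t 14.20 pos [ 0.4397 -0.1587  0.1799] head 64.8 tilt 0.03 shift [  0.6   1.2 123.5] turn -0.000
wide rim [322.61298413 152.95326345]
narrow rim [322.1403339  228.52470962]
jar lid [323.84291025 153.25870592]
```

View pics/w5.png

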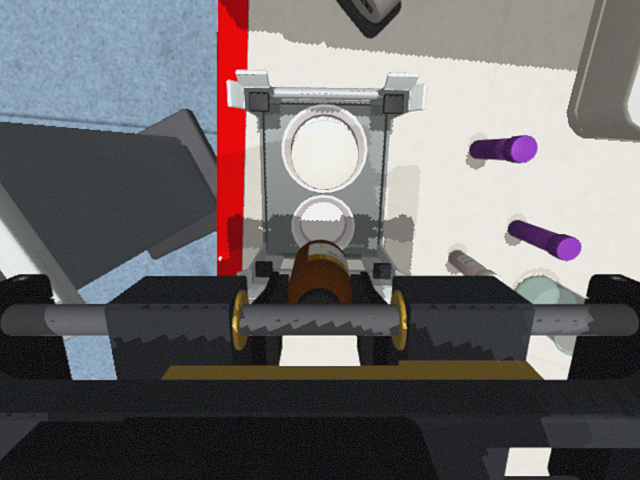

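The jar stands centred in the wide socket at (325,150). The narrow rim is centred at about (323,227), and the prediction is (322,228). Lowering the bottle.

>>> apply_moves(
  moves=[
    {"dx":1.5,"dy":2,"dz":5,"turn":0},
    {"dx":0,"dy":0,"dz":18,"turn":0},
    {"dx":0,"dy":0,"dz":20,"turn":0},
    {"dx":0,"dy":0,"dz":20,"turn":0},
    {"dx":0,"dy":0,"dz":18,"turn":0},
    {"dx":0,"dy":0,"dz":16,"turn":0},
    {"dx":0,"dy":0,"dz":12,"turn":0},
    {"dx":0,"dy":0,"dz":8,"turn":0},
    {"dx":0,"dy":0,"dz":4,"turn":0},
    {"dx":0,"dy":0,"dz":1.5,"turn":0},
  ],
)

```text
t: 15.45
position: [0.4427, -0.1577, 0.0576]
orientation: [2.652, 1.683, 0.0]
contact_force: [0.1, 0.3, 0.4]
grip_width: 0.0313
grip_force: 30.0
```

>>> apply_moves(
  moves=[
    {"dx":0,"dy":0,"dz":0.5,"turn":0},
    {"dx":0,"dy":0,"dz":0,"turn":0},
    {"dx":0,"dy":0,"dz":0,"turn":0},
    {"dx":0,"dy":0,"dz":0,"turn":0},
    {"dx":0,"dy":0,"dz":0,"turn":0},
    {"dx":0,"dy":0,"dz":0,"turn":0},
    {"dx":0,"dy":0,"dz":0,"turn":0},
    {"dx":0,"dy":0,"dz":0,"turn":0},
    {"dx":0,"dy":0,"dz":0,"turn":0},
    {"dx":0,"dy":0,"dz":0,"turn":0},
  ],
)

```text
t: 16.7
position: [0.4426, -0.1577, 0.057]
orientation: [2.653, 1.683, 0.0]
contact_force: [0.1, 0.2, 0.3]
grip_width: 0.0311
grip_force: 30.0
```

>>> apply_moves(
  moves=[
    {"dx":0,"dy":0,"dz":0,"turn":0},
    {"dx":0,"dy":0,"dz":0,"turn":0},
    {"dx":0,"dy":0,"dz":0,"turn":0},
    {"dx":0,"dy":0,"dz":0,"turn":0},
    {"dx":0,"dy":0,"dz":-5,"turn":0},
    {"dx":0,"dy":0,"dz":-20,"turn":0},
    {"dx":0,"dy":0,"dz":-30,"turn":0},
    {"dx":0,"dy":0,"dz":-30,"turn":0},
    {"dx":0,"dy":0,"dz":-20,"turn":0},
    {"dx":0,"dy":0,"dz":0,"turn":0},
  ],
  jaw=0.3,
)

```text
t: 17.95
position: [0.4435, -0.158, 0.1636]
orientation: [2.65, 1.682, 0.003]
contact_force: [-0.0, 0.2, -0.4]
grip_width: 0.0606
grip_force: 0.0
```

```bash
python3 - <<'E'
from h import *
a=ray('top',382.4,227.6,.025);b=ray('top',424.8,246,.025);h=ray('top',404.5,235,.056);u=a-b;print(a,b,np.linalg.norm(u),(a+b)/2,h,np.degrees(np.arctan2(u[1],u[0])))
go([*((a+b)/2)[:2],.16],np.degrees(np.arctan2(u[1],u[0])))
E
```

```text
[ 0.51590274 -0.36611277  0.025     ] [ 0.48841285 -0.44811737  0.025     ] 0.08648958770655261 [ 0.5021578  -0.40711507  0.025     ] [ 0.49813954 -0.40398645  0.056     ] 71.46762208229961
t 17.95 pos [ 0.4435 -0.158   0.1636] head 64.8 tilt 0.18 shift [-200.4  159.2    4.1] turn -0.117
```

>>> apply_moves(
  moves=[
    {"dx":-15,"dy":12,"dz":0,"turn":0},
    {"dx":-30,"dy":24,"dz":0,"turn":0},
    {"dx":-35,"dy":28,"dz":0,"turn":0},
    {"dx":-35,"dy":28,"dz":0,"turn":0},
    {"dx":-35,"dy":27,"dz":0,"turn":0},
    {"dx":-30,"dy":24,"dz":0,"turn":0},
    {"dx":-20,"dy":14,"dz":0,"turn":0},
    {"dx":0,"dy":0,"dz":0,"turn":-0.06},
    {"dx":0,"dy":0,"dz":0,"turn":-0.057},
    {"dx":0,"dy":0,"dz":0,"turn":0},
  ],
)

```text
t: 19.2
position: [0.4985, -0.4066, 0.1603]
orientation: [-2.549, -1.833, 0.002]
contact_force: [0.0, 0.3, 0.0]
grip_width: 0.0609
grip_force: 0.0
```

```bash
python3 - <<'E'
from h import *
s=env.get_state();im=grab('wrist','w6.png')
go([.5005,-.4055,.041],71.5)
for P in ([.5159,-.3661,.025],[.4884,-.4481,.025],[.5005,-.4055,.056]): print(proj('wrist',P,s))
E
```

```text
t 19.25 pos [ 0.4987 -0.4063  0.1606] head 71.4 tilt 0.10 shift [  1.4   1.7 119.6] turn -0.002
[325.71310875 182.96155032]
[325.31559063 278.51953755]
[323.51112544 240.81538689]
```

View pics/w6.png

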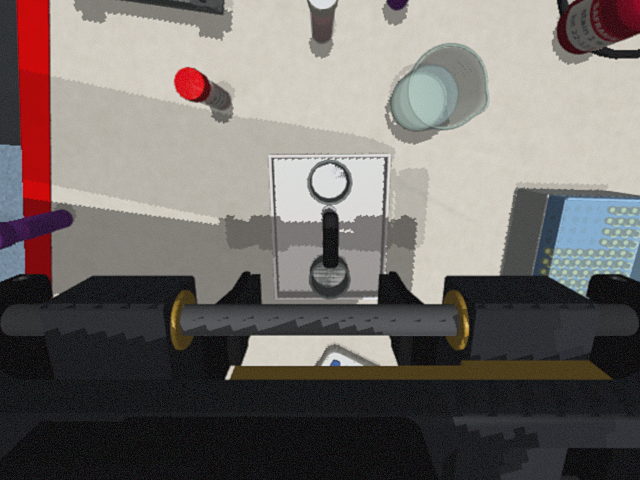

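The tray's cups are at (329,182) and (329,276) and the handle at (330,238). That puts the tray about 5 mm further to the tool's +y than the top view said. Correcting and descending.

>>> apply_moves(
  moves=[
    {"dx":1.5,"dy":6.5,"dz":10,"turn":0},
    {"dx":0,"dy":0,"dz":20,"turn":0},
    {"dx":0,"dy":0,"dz":20,"turn":0},
    {"dx":0,"dy":0,"dz":20,"turn":0},
    {"dx":0,"dy":0,"dz":20,"turn":0},
    {"dx":0,"dy":0,"dz":15,"turn":0},
    {"dx":0,"dy":0,"dz":10,"turn":0},
    {"dx":0,"dy":0,"dz":5,"turn":0},
    {"dx":0,"dy":0,"dz":0,"turn":0},
    {"dx":0,"dy":0,"dz":0,"turn":0},
  ],
)

```text
t: 20.5
position: [0.5065, -0.4064, 0.0427]
orientation: [2.549, 1.835, 0.001]
contact_force: [1.0, 0.2, 0.7]
grip_width: 0.061
grip_force: 0.0
```

>>> apply_moves(
  moves=[
    {"dx":0,"dy":0,"dz":0,"turn":0},
    {"dx":0,"dy":0,"dz":0,"turn":0},
    {"dx":0,"dy":0,"dz":0,"turn":0},
    {"dx":0,"dy":0,"dz":0,"turn":0},
    {"dx":0,"dy":0,"dz":0,"turn":0},
    {"dx":0,"dy":0,"dz":0,"turn":0},
    {"dx":0,"dy":0,"dz":0,"turn":0},
    {"dx":0,"dy":0,"dz":0,"turn":0},
    {"dx":0,"dy":0,"dz":0,"turn":0},
    {"dx":0,"dy":0,"dz":0,"turn":0},
  ],
  jaw=1.0,
)

```text
t: 21.75
position: [0.5061, -0.4062, 0.0421]
orientation: [2.55, 1.835, 0.0]
contact_force: [0.9, -0.3, 0.2]
grip_width: 0.0129
grip_force: 30.0
```

```bash
python3 - <<'E'
from h import *
s=env.get_state();im=grab('wrist','w7.png');cv2.imwrite('pics/c7.png',im[140:320,200:460,::-1])
go([.457,-.1245,.2],64.8)
E
```

```text
t 21.80 pos [ 0.5061 -0.4062  0.0421] head 71.5 tilt 0.01 shift [ 251.5 -136.  -157.9] turn 0.117
```

View pics/c7.png

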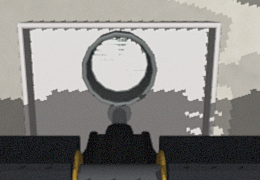

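The handle is held at 12.9 mm. The tray's far edge is at full-frame row 162 and the far cup at (319,208). Lifting.

>>> apply_moves(
  moves=[
    {"dx":0,"dy":0,"dz":-5,"turn":0},
    {"dx":0,"dy":0,"dz":-15,"turn":0},
    {"dx":0,"dy":0,"dz":-20,"turn":0},
    {"dx":0,"dy":0,"dz":-25,"turn":0},
    {"dx":0,"dy":0,"dz":-25,"turn":0},
    {"dx":0,"dy":0,"dz":-25,"turn":0},
    {"dx":0,"dy":0,"dz":-20,"turn":0},
    {"dx":0,"dy":0,"dz":-8,"turn":0},
    {"dx":0,"dy":0,"dz":0,"turn":0.06},
    {"dx":0,"dy":0,"dz":0,"turn":0.057},
  ],
)

```text
t: 23.05
position: [0.5058, -0.406, 0.1847]
orientation: [-2.654, -1.68, 0.001]
contact_force: [-0.7, 0.1, -2.0]
grip_width: 0.0131
grip_force: 30.0
```

```bash
python3 - <<'E'
from h import *
s=env.get_state()
go([.457,-.1245,.185],64.8)
T=env.camera_info('wrist')['T_tool_cam'];c=env.camera_info('wrist')
def tr(u,v,zt): # tool-frame point on plane tool z=zt
    d=T[:3,:3]@[(u-c['cx'])/c['fx'],-(v-c['cy'])/c['fy'],-1];p=T[:3,3];return (p+d*(zt-p[2])/d[2])*1000
print('cup',tr(319,208,.042-.025)-[44,0,0],'edge',tr(319,162,.042-.018)-[67.5,0,0])
print('edge ends',tr(218,162,.024),tr(422,162,.024))
E
```

```text
t 23.05 pos [ 0.5058 -0.406   0.1847] head 64.7 tilt 0.05 shift [ 2.336e+02 -1.645e+02 -1.000e-01] turn -0.002
cup [-1.34555448 -1.69406515 17.        ] edge [-2.40039616 -1.68876631 24.        ]
edge ends [ 65.11266181 -53.09916749  24.        ] [65.08628725 50.73984017 24.        ]
```

>>> apply_moves(
  moves=[
    {"dx":15,"dy":-10,"dz":0,"turn":0},
    {"dx":28,"dy":-20,"dz":0,"turn":0},
    {"dx":35,"dy":-24,"dz":0,"turn":0},
    {"dx":35,"dy":-24,"dz":0,"turn":0},
    {"dx":35,"dy":-24,"dz":0,"turn":0},
    {"dx":35,"dy":-24,"dz":0,"turn":0},
    {"dx":28,"dy":-20,"dz":0,"turn":0},
    {"dx":17,"dy":-12,"dz":0,"turn":0},
    {"dx":7.5,"dy":-4,"dz":0,"turn":0},
    {"dx":0,"dy":0,"dz":0,"turn":0},
  ],
)

```text
t: 24.3
position: [0.46, -0.1246, 0.1851]
orientation: [2.653, 1.683, -0.0]
contact_force: [0.7, -0.8, -2.1]
grip_width: 0.0126
grip_force: 30.0
```

>>> apply_moves(
  moves=[
    {"dx":0,"dy":0,"dz":10,"turn":0},
    {"dx":0,"dy":0,"dz":15,"turn":0},
    {"dx":0,"dy":0,"dz":5,"turn":0},
    {"dx":0,"dy":0,"dz":0,"turn":0},
    {"dx":0,"dy":0,"dz":0,"turn":0},
    {"dx":0,"dy":0,"dz":0,"turn":0},
    {"dx":0,"dy":0,"dz":0,"turn":0},
    {"dx":0,"dy":0,"dz":0,"turn":0},
    {"dx":0,"dy":0,"dz":0,"turn":0},
    {"dx":0,"dy":0,"dz":0,"turn":0},
  ],
)

```text
t: 25.55
position: [0.4598, -0.1241, 0.1551]
orientation: [2.652, 1.683, 0.0]
contact_force: [0.1, 0.1, -1.8]
grip_width: 0.0127
grip_force: 30.0
```

```bash
python3 - <<'E'
from h import *
s=env.get_state();im=grab('wrist','w8.png');cv2.imwrite('pics/c8.png',cv2.resize(im[130:300,190:450,::-1],None,fx=3,fy=3))
go([.457,-.1245,.118],64.8)
E
```

```text
t 25.60 pos [ 0.4598 -0.1241  0.1551] head 64.8 tilt 0.01 shift [-1.6 -2.4 37.1] turn -0.000
```

View pics/c8.png

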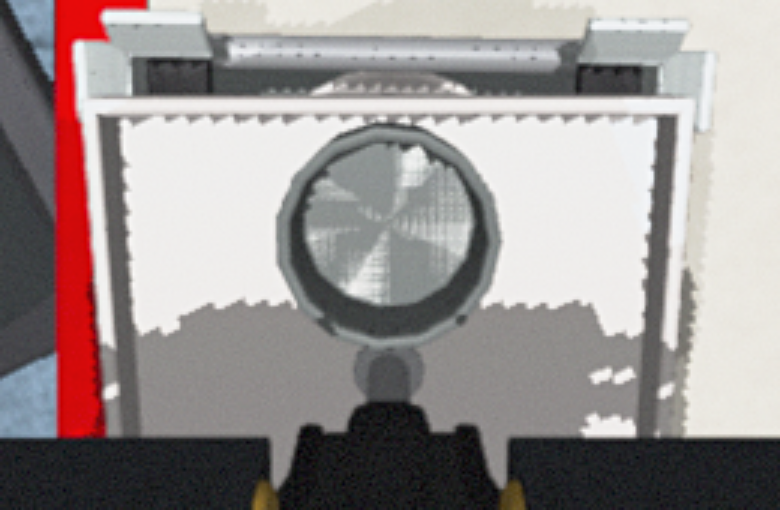

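The tray hangs over the carrier. The far post plates have outer edges at crop x 78 and 712 with top edges at rows 12 and 20, and the tray's far edge runs from 80 to 695 at row 100. So the carrier sits about 2 mm to +y and about 0.018 rad round. Working out x.

```bash
cat >> h.py <<'E'
def tr(u,v,zt):
    c=env.camera_info('wrist');T=c['T_tool_cam']
    d=T[:3,:3]@[(u-c['cx'])/c['fx'],-(v-c['cy'])/c['fy'],-1];p=T[:3,3];return (p+d*(zt-p[2])/d[2])*1000
E
python3 - <<'E'
from h import *
f=lambda u,v,z:print((u,v),tr(190+u/3,130+v/3,.1551-z).round(1))
print('plate top z.1');f(103,12,.1);f(207,14,.1);f(590,20,.1);f(690,21,.1);f(78,42,.1);f(712,53,.1)
print('ledge junction z.076');f(147,60,.076);f(212,60,.076);f(580,66,.076);f(640,66,.076)
print('ledge side inner'); f(135,90,.076);f(655,93,.076)
print('tray edge');f(80,97,.131);f(695,97,.131)
print('cup');f(388,237,.138)
print('bar');f(228,40,.062);f(560,48,.062)
E
```

```text
plate top z.1
(103, 12) [ 80.  -57.3  55.1]
(207, 14) [ 79.6 -36.9  55.1]
(590, 20) [78.5 38.1 55.1]
(690, 21) [78.3 57.7 55.1]
(78, 42) [ 74.3 -62.6  55.1]
(712, 53) [72.2 62.5 55.1]
ledge junction z.076
(147, 60) [ 70.8 -54.8  79.1]
(212, 60) [ 70.8 -40.4  79.1]
(580, 66) [69.5 41.  79.1]
(640, 66) [69.5 54.3 79.1]
ledge side inner
(135, 90) [ 64.4 -57.8  79.1]
(655, 93) [63.7 58.  79.1]
tray edge
(80, 97) [ 64.9 -53.8  24.1]
(695, 97) [64.9 50.6 24.1]
cup
(388, 237) [42.1 -1.5 17.1]
bar
(228, 40) [ 75.3 -38.8  93.1]
(560, 48) [73.5 38.7 93.1]
```

>>> apply_moves(
  moves=[
    {"dx":2.5,"dy":0.4,"dz":0,"turn":0.018},
    {"dx":0,"dy":0,"dz":4,"turn":0},
    {"dx":0,"dy":0,"dz":4,"turn":0},
    {"dx":0,"dy":0,"dz":2,"turn":0},
    {"dx":0,"dy":0,"dz":0,"turn":0},
    {"dx":0,"dy":0,"dz":0,"turn":0},
    {"dx":0,"dy":0,"dz":0,"turn":0},
    {"dx":0,"dy":0,"dz":0,"turn":0},
    {"dx":0,"dy":0,"dz":0,"turn":0},
    {"dx":0,"dy":0,"dz":0,"turn":0},
  ],
)

```text
t: 26.85
position: [0.4612, -0.122, 0.145]
orientation: [2.668, 1.659, -0.0]
contact_force: [-0.3, -0.6, -1.8]
grip_width: 0.0124
grip_force: 30.0
```

```bash
python3 - <<'E'
from h import *
s=env.get_state();im=grab('wrist','w9.png');a=cv2.resize(im[120:200,190:450,::-1],None,fx=3,fy=3)
t=grab('top','t9.png');b=cv2.resize(t[170:300,180:340,::-1],None,fx=2.8,fy=2.8,interpolation=cv2.INTER_CUBIC)
o=np.zeros((600,780,3),np.uint8);o[:240]=a;o[240:600,:448]=b[:360];cv2.imwrite('pics/c9.png',o);go([.457,-.1245,.118],64)
E
```

```text
t 26.95 pos [ 0.4612 -0.122   0.145 ] head 63.8 tilt 0.01 shift [-4.1 -2.7 27. ] turn -0.004
```

View pics/c9.png

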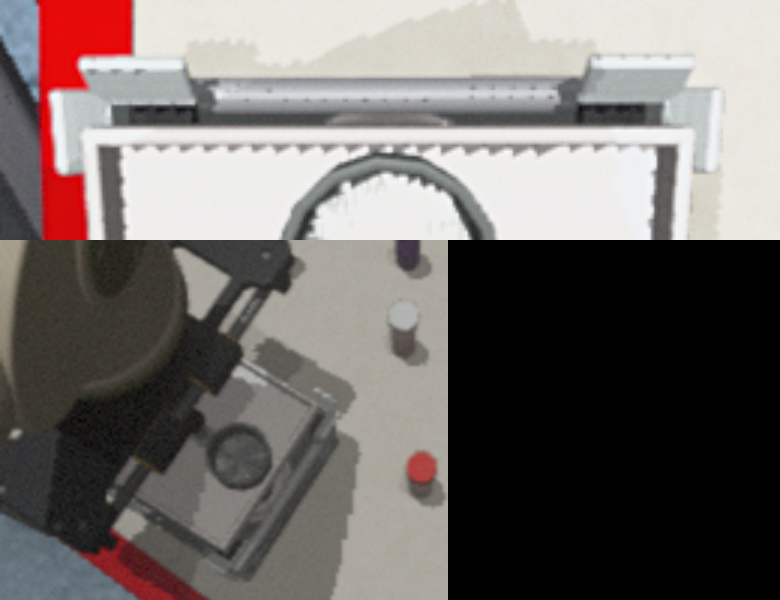

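```bash
python3 - <<'E'
from h import *
s=env.get_state();M=R.from_rotvec(s['orientation']).as_matrix()
L=lambda P:((M.T@(P-s['position']))*1000).round(1)
f=lambda u,v,z:L(ray('top',u/2.8+180,(v-240)/2.8+170,z))
print('tray near corners',f(235,552,.121),f(322,405,.121))
print('near plates z.1',f(240,578,.1),f(337,432,.1))
g=lambda u,v,z:tr(190+u/3,120+v/3,.145-z).round(1)
print('far plate top',g(80,57,.1),g(693,57,.1),'junction',g(150,103,.076),g(610,103,.076),'tray edge',g(84,128,.121),g(693,128,.121))
# w5 sockets
P5=np.array([.4397,-.1587,.1799]);
for n,u,v,o in(('wide',325,150,31),('narrow',323.5,227,-38)): 
    q=tr(u,v,.1799-.027);print(n,q)
# same frame: heading of w5 64.8
A=R.from_rotvec([0,0,np.radians(64.8)]).as_matrix()
for u,v in((325,150),(323.5,227)):
    q=tr(u,v,.1799-.027)/1000; c,si=np.cos(np.radians(64.8)),np.sin(np.radians(64.8))
    W=P5+np.array([c*q[0]+si*q[1],si*q[0]-c*q[1],0]);print(W.round(4),L(W))
E
```

```text
tray near corners [-77.9 -51.5  24. ] [-73.1  50.3  24.1]
near plates z.1 [-85.4 -62.2  45. ] [-86.4  44.5  45.1]
far plate top [ 76.9 -59.   45. ] [76.8 55.4 45. ] junction [ 68.2 -52.   69. ] [68.1 45.6 69. ] tray edge [ 64.8 -53.1  24. ] [64.7 50.3 24. ]
wide [ 70.53420174   3.50831418 152.9       ]
narrow [  1.39207569   2.41220511 152.9       ]
[ 0.4729 -0.0964  0.1799] [ 28.2  -0.9 -34.9]
[ 0.4425 -0.1585  0.1799] [-41.   -0.7 -34.9]
```

>>> apply_moves(
  moves=[
    {"dx":0.7,"dy":0,"dz":2,"turn":0},
    {"dx":0,"dy":0,"dz":3,"turn":0},
    {"dx":0,"dy":0,"dz":3,"turn":0},
    {"dx":0,"dy":0,"dz":3,"turn":0},
    {"dx":0,"dy":0,"dz":3,"turn":0},
    {"dx":0,"dy":0,"dz":2,"turn":0},
    {"dx":0,"dy":0,"dz":0,"turn":0},
    {"dx":0,"dy":0,"dz":0,"turn":0},
    {"dx":0,"dy":0,"dz":0,"turn":0},
    {"dx":0,"dy":0,"dz":0,"turn":0},
  ],
)

```text
t: 28.2
position: [0.4616, -0.1214, 0.1291]
orientation: [2.668, 1.659, 0.0]
contact_force: [0.3, -0.4, -2.0]
grip_width: 0.0124
grip_force: 30.0
```

Only the tray's weight on the wrist, no contact with the posts. Continuing.

>>> apply_moves(
  moves=[
    {"dx":0,"dy":0,"dz":2,"turn":0},
    {"dx":0,"dy":0,"dz":2,"turn":0},
    {"dx":0,"dy":0,"dz":2,"turn":0},
    {"dx":0,"dy":0,"dz":1.5,"turn":0},
    {"dx":0,"dy":0,"dz":0,"turn":0},
    {"dx":0,"dy":0,"dz":0,"turn":0},
    {"dx":0,"dy":0,"dz":0,"turn":0},
    {"dx":0,"dy":0,"dz":0,"turn":0},
    {"dx":0,"dy":0,"dz":0,"turn":0},
    {"dx":0,"dy":0,"dz":0,"turn":0},
  ],
)

```text
t: 29.45
position: [0.4616, -0.1214, 0.1216]
orientation: [2.668, 1.659, 0.0]
contact_force: [0.2, 0.5, -1.2]
grip_width: 0.0131
grip_force: 30.0
```

>>> apply_moves(
  moves=[
    {"dx":0,"dy":0,"dz":1,"turn":0},
    {"dx":0,"dy":0,"dz":1,"turn":0},
    {"dx":0,"dy":0,"dz":0.8,"turn":0},
    {"dx":0,"dy":0,"dz":0,"turn":0},
    {"dx":0,"dy":0,"dz":0,"turn":0},
    {"dx":0,"dy":0,"dz":0,"turn":0},
    {"dx":0,"dy":0,"dz":0,"turn":0},
    {"dx":0,"dy":0,"dz":0,"turn":0},
    {"dx":0,"dy":0,"dz":0,"turn":0},
    {"dx":0,"dy":0,"dz":0,"turn":0},
  ],
)

```text
t: 30.7
position: [0.4616, -0.1214, 0.1188]
orientation: [2.668, 1.659, 0.0]
contact_force: [0.1, -0.7, -1.8]
grip_width: 0.0125
grip_force: 30.0
```

```bash
python3 - <<'E'
from h import *
im=grab('wrist','w10.png');a=cv2.resize(im[110:260,190:450,::-1],None,fx=2.4,fy=2.4);t=grab('scene','s10.png')
o=np.zeros((360,780,3),np.uint8);o[:,:624]=a;o[200:360,624:]=0;cv2.imwrite('pics/c10.png',o[:,:624])
s=env.get_state();print(s['position'],s['contact_force'],s['moment'])
E
```

```text
[ 0.46157805 -0.12139859  0.1187703 ] [-0.41600102 -0.08068279 -1.30963937] [-0.03587384 -0.11687164 -0.00160811]
```

View pics/c10.png

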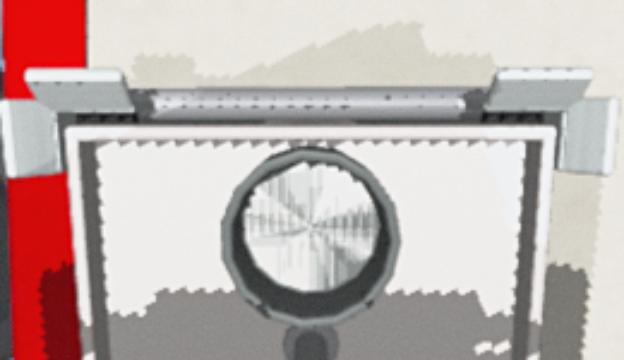

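The tray sits centred between the far posts, with clear gaps at crop (62,135) and (557,135), and its weight is still on the wrist. I'll lower the last millimetre.

>>> apply_moves(
  moves=[
    {"dx":0,"dy":0,"dz":0.5,"turn":0},
    {"dx":0,"dy":0,"dz":0.5,"turn":0},
    {"dx":0,"dy":0,"dz":0.3,"turn":0},
    {"dx":0,"dy":0,"dz":0,"turn":0},
    {"dx":0,"dy":0,"dz":0,"turn":0},
    {"dx":0,"dy":0,"dz":0,"turn":0},
    {"dx":0,"dy":0,"dz":0,"turn":0},
    {"dx":0,"dy":0,"dz":0,"turn":0},
    {"dx":0,"dy":0,"dz":0,"turn":0},
    {"dx":0,"dy":0,"dz":0,"turn":0},
  ],
)

```text
t: 32.05
position: [0.4616, -0.1214, 0.118]
orientation: [2.667, 1.659, -0.0]
contact_force: [-3.7, 0.9, 5.5]
grip_width: 0.0127
grip_force: 30.0
```

Seated: the force is now +5.5 N upward at z = 0.118. Releasing with a modest opening and rising.

>>> apply_moves(
  moves=[
    {"dx":0,"dy":0,"dz":0,"turn":0},
    {"dx":0,"dy":0,"dz":0,"turn":0},
    {"dx":0,"dy":0,"dz":0,"turn":0},
    {"dx":0,"dy":0,"dz":-3,"turn":0},
    {"dx":0,"dy":0,"dz":-15,"turn":0},
    {"dx":0,"dy":0,"dz":-25,"turn":0},
    {"dx":0,"dy":0,"dz":-30,"turn":0},
    {"dx":0,"dy":0,"dz":-25,"turn":0},
    {"dx":0,"dy":0,"dz":0,"turn":0},
    {"dx":0,"dy":0,"dz":0,"turn":0},
  ],
  jaw=0.5,
)

```text
t: 33.3
position: [0.4613, -0.1214, 0.2154]
orientation: [2.668, 1.659, -0.0]
contact_force: [0.4, -0.2, -0.1]
grip_width: 0.0434
grip_force: 0.0
```

```bash
python3 - <<'E'
from h import *
s=env.get_state();im=grab('wrist','w11.png')
r=ray('top',330.4,250,.076);w=ray('top',324,196,.076);print(r,w)
go([*r[:2],.17],63.8)
E
```

```text
[ 0.4528877  -0.27250618  0.076     ] [ 0.5508522  -0.25120332  0.076     ]
t 33.35 pos [ 0.4611 -0.1213  0.215 ] head 63.8 tilt 0.05 shift [-139.2   59.5   44.9] turn -0.001
```

View pics/w11.png

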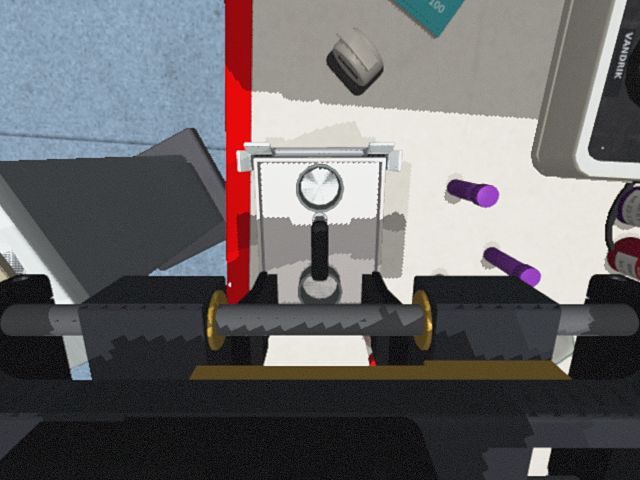

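The tray lies level in the carrier with its cups at (320,188) and (320,287), the handle upright at (320,250) and nothing disturbed. That was my 14th picture, so from here I'll use colour masks and numbers only. Red tube next.

>>> apply_moves(
  moves=[
    {"dx":-12,"dy":5,"dz":0,"turn":0},
    {"dx":-25,"dy":10,"dz":0,"turn":0},
    {"dx":-28,"dy":12,"dz":0,"turn":0},
    {"dx":-28,"dy":12,"dz":9,"turn":0},
    {"dx":-25,"dy":12,"dz":12,"turn":0},
    {"dx":-15,"dy":7,"dz":12,"turn":0},
    {"dx":-6,"dy":2,"dz":7,"turn":0},
    {"dx":0,"dy":0,"dz":0,"turn":0},
    {"dx":0,"dy":0,"dz":0,"turn":0},
    {"dx":0,"dy":0,"dz":0,"turn":0},
  ],
)

```text
t: 34.6
position: [0.4544, -0.272, 0.176]
orientation: [2.666, 1.66, 0.001]
contact_force: [-0.8, -0.1, -0.2]
grip_width: 0.0436
grip_force: 0.0
```

```bash
python3 - <<'E'
from h import *
s=env.get_state();im=grab('wrist','w12.png');g=cv2.cvtColor(im,cv2.COLOR_RGB2HSV)
m=(((g[...,0]<8)|(g[...,0]>172))&(g[...,1]>150)&(g[...,2]>90)).astype(np.uint8)
n,l,st,c=cv2.connectedComponentsWithStats(m)
for i in range(1,n):
    if st[i,4]>100: print(st[i],c[i].round(1))
print('top says',proj('wrist',[.4529,-.2725,.076],s));go([.4529,-.2725,.061],63.8)
i=min((i for i in range(1,n) if st[i,4]>100),key=lambda i:abs(c[i][0]-320)+abs(c[i][1]-240))
x,y,w,h=st[i][:4]; print('wrist tool pt',tr(x+w/2-.5,y+h/2-.5,s['position'][2]-.076), 'width mm',w*(s['position'][2]-.076+.151)/335*1000,h)
print('cups w11',tr(320,188,.2152-.101),tr(320,287,.2152-.101))
E
```

```text
[131   0  19 138 870] [139.5  83.5]
[ 142  171   33  105 2706] [158.7 222.5]
[307 232  25  24 460] [319.  243.6]
top says [319.70107938 245.38635684]
t 34.65 pos [ 0.4543 -0.2721  0.1759] head 63.8 tilt 0.05 shift [ -0.9  -1.2 114.9] turn 0.000
wrist tool pt [  0.42068436  -1.74792758 100.04055246] width mm 18.734369586626393 24
cups w11 [ 41.79499533  -0.95174233 114.2       ] [-42.14064325  -0.91836656 114.2       ]
```

>>> apply_moves(
  moves=[
    {"dx":-0.2,"dy":-1,"dz":10,"turn":0},
    {"dx":0,"dy":0,"dz":18,"turn":0},
    {"dx":0,"dy":0,"dz":20,"turn":0},
    {"dx":0,"dy":0,"dz":20,"turn":0},
    {"dx":0,"dy":0,"dz":20,"turn":0},
    {"dx":0,"dy":0,"dz":14,"turn":0},
    {"dx":0,"dy":0,"dz":9,"turn":0},
    {"dx":0,"dy":0,"dz":4,"turn":0},
    {"dx":0,"dy":0,"dz":0,"turn":0},
    {"dx":0,"dy":0,"dz":0,"turn":0},
  ],
)

```text
t: 35.9
position: [0.4533, -0.2725, 0.061]
orientation: [2.667, 1.659, 0.001]
contact_force: [-0.1, -0.1, -0.0]
grip_width: 0.0439
grip_force: 0.0
```

>>> apply_moves(
  moves=[
    {"dx":0,"dy":0,"dz":0,"turn":0},
    {"dx":0,"dy":0,"dz":0,"turn":0},
    {"dx":0,"dy":0,"dz":0,"turn":0},
    {"dx":0,"dy":0,"dz":0,"turn":0},
    {"dx":0,"dy":0,"dz":0,"turn":0},
    {"dx":0,"dy":0,"dz":0,"turn":0},
    {"dx":0,"dy":0,"dz":-5,"turn":0},
    {"dx":0,"dy":0,"dz":-25,"turn":0},
    {"dx":0,"dy":0,"dz":-30,"turn":0},
    {"dx":0,"dy":0,"dz":-30,"turn":0},
  ],
  jaw=1.0,
)

```text
t: 37.15
position: [0.4528, -0.2722, 0.1516]
orientation: [2.668, 1.659, -0.0]
contact_force: [0.5, -0.3, -0.3]
grip_width: 0.0191
grip_force: 30.0
```

```bash
python3 - <<'E'
from h import *
c,si=np.cos(np.radians(63.8)),np.sin(np.radians(63.8)); y=np.array([c,si])
C=np.array([.4616,-.1214])-.0013*y
for k in(1,-1): print(C+k*.044*y)
go([*(C-.044*y),.25],63.8)
E
```

```text
[ 0.4804523  -0.08308707]
[ 0.44159978 -0.1620458 ]
t 37.15 pos [ 0.4528 -0.2722  0.1516] head 63.8 tilt 0.00 shift [ 93.9 -58.8 -98.4] turn -0.001
```

>>> apply_moves(
  moves=[
    {"dx":0,"dy":0,"dz":-20,"turn":0},
    {"dx":0,"dy":0,"dz":-25,"turn":0},
    {"dx":8,"dy":-5,"dz":-15,"turn":0},
    {"dx":18,"dy":-11,"dz":0,"turn":0},
    {"dx":22,"dy":-14,"dz":0,"turn":0},
    {"dx":22,"dy":-14,"dz":0,"turn":0},
    {"dx":16,"dy":-10,"dz":0,"turn":0},
    {"dx":8,"dy":-5,"dz":0,"turn":0},
    {"dx":0,"dy":0,"dz":0,"turn":0},
    {"dx":0,"dy":0,"dz":0,"turn":0},
  ],
)

```text
t: 38.4
position: [0.4415, -0.1627, 0.2103]
orientation: [2.668, 1.658, -0.0]
contact_force: [0.3, 0.5, -0.3]
grip_width: 0.0192
grip_force: 30.0
```

```bash
python3 - <<'E'
from h import *
go([.4416,-.162,.142],63.8); s=env.get_state();im=grab('wrist','w13.png');g=cv2.cvtColor(im,cv2.COLOR_RGB2HSV)
for nm,P in(('far cup',[.4805,-.0831,.101]),('near cup',[.4416,-.1620,.101])):print(nm,proj('wrist',P,s))
# far cup ring measurement: grey ring darker than white tray
u,v=proj('wrist',[.4805,-.0831,.101],s).astype(int)
gr=cv2.cvtColor(im,cv2.COLOR_RGB2GRAY);cr=cv2.medianBlur(gr[v-40:v+40,u-40:u+40],3)
k=cv2.HoughCircles(cr,cv2.HOUGH_GRADIENT,1,20,param1=100,param2=15,minRadius=12,maxRadius=34)
print(k[0][:3]+[u-40,v-40,0] if k is not None else None)
E
```

```text
t 38.40 pos [ 0.4415 -0.1627  0.2103] head 63.7 tilt 0.01 shift [ 0.7 -0.2 68.3] turn -0.002
far cup [320.9458543  124.71777813]
near cup [320.92553723 240.0346441 ]
[[316.5        127.5         25.20000076]]
```

>>> apply_moves(
  moves=[
    {"dx":0,"dy":-1,"dz":8,"turn":0},
    {"dx":0,"dy":0,"dz":12,"turn":0},
    {"dx":0,"dy":0,"dz":14,"turn":0},
    {"dx":0,"dy":0,"dz":12,"turn":0},
    {"dx":0,"dy":0,"dz":10,"turn":0},
    {"dx":0,"dy":0,"dz":6,"turn":0},
    {"dx":0,"dy":0,"dz":4,"turn":0},
    {"dx":0,"dy":0,"dz":1.5,"turn":0},
    {"dx":0,"dy":0,"dz":0,"turn":0},
    {"dx":0,"dy":0,"dz":0,"turn":0},
  ],
)

```text
t: 39.7
position: [0.4408, -0.1616, 0.1432]
orientation: [2.667, 1.659, 0.0]
contact_force: [-0.8, -1.0, -0.5]
grip_width: 0.0189
grip_force: 30.0
```

>>> apply_moves(
  moves=[
    {"dx":0,"dy":0,"dz":0.8,"turn":0},
    {"dx":0,"dy":0,"dz":0.7,"turn":0},
    {"dx":0,"dy":0,"dz":0,"turn":0},
    {"dx":0,"dy":0,"dz":0,"turn":0},
    {"dx":0,"dy":0,"dz":0,"turn":0},
    {"dx":0,"dy":0,"dz":0,"turn":0},
    {"dx":0,"dy":0,"dz":0,"turn":0},
    {"dx":0,"dy":0,"dz":0,"turn":0},
    {"dx":0,"dy":0,"dz":0,"turn":0},
    {"dx":0,"dy":0,"dz":0,"turn":0},
  ],
)

```text
t: 40.95
position: [0.4407, -0.1615, 0.1415]
orientation: [2.668, 1.659, -0.0]
contact_force: [0.0, 0.1, -1.0]
grip_width: 0.0192
grip_force: 30.0
```

>>> apply_moves(
  moves=[
    {"dx":0,"dy":0,"dz":0.3,"turn":0},
    {"dx":0,"dy":0,"dz":0,"turn":0},
    {"dx":0,"dy":0,"dz":0,"turn":0},
    {"dx":0,"dy":0,"dz":0,"turn":0},
    {"dx":0,"dy":0,"dz":-8,"turn":0},
    {"dx":0,"dy":0,"dz":-20,"turn":0},
    {"dx":0,"dy":0,"dz":-25,"turn":0},
    {"dx":0,"dy":0,"dz":-25,"turn":0},
    {"dx":0,"dy":0,"dz":0,"turn":0},
    {"dx":0,"dy":0,"dz":0,"turn":0},
  ],
  jaw=0.5,
)

```text
t: 42.2
position: [0.4404, -0.1615, 0.2188]
orientation: [-2.668, -1.659, 0.0]
contact_force: [-0.2, 1.0, -0.6]
grip_width: 0.0432
grip_force: 0.0
```

```bash
python3 - <<'E'
from h import *
s=env.get_state();go([.5509,-.2512,.176],63.8)
im=grab('top','t14.png');g=cv2.cvtColor(im,cv2.COLOR_RGB2HSV)
m=(((g[...,0]<8)|(g[...,0]>172))&(g[...,1]>130)&(g[...,2]>80)).astype(np.uint8)
n,l,st,c=cv2.connectedComponentsWithStats(m)
for i in range(1,n):
    if 20<st[i,4]<400 and 200<c[i][0]<360 and 100<c[i][1]<300: print(st[i],c[i].round(1),ray('top',*c[i],.156).round(4))
E
```

```text
t 42.20 pos [ 0.4404 -0.1615  0.2188] head 63.8 tilt 0.02 shift [-31.6 138.8  42.8] turn -0.001
[261 240   6   8  26] [264.  243.9] [ 0.4364 -0.1665  0.156 ]
```

>>> apply_moves(
  moves=[
    {"dx":-3,"dy":12,"dz":0,"turn":0},
    {"dx":-5,"dy":24,"dz":0,"turn":0},
    {"dx":-6,"dy":28,"dz":0,"turn":0},
    {"dx":-6,"dy":28,"dz":8,"turn":0},
    {"dx":-6,"dy":25,"dz":12,"turn":0},
    {"dx":-5,"dy":15,"dz":12,"turn":0},
    {"dx":-1,"dy":7,"dz":10,"turn":0},
    {"dx":0,"dy":0,"dz":0,"turn":0},
    {"dx":0,"dy":0,"dz":0,"turn":0},
    {"dx":0,"dy":0,"dz":0,"turn":0},
  ],
)

```text
t: 43.5
position: [0.5513, -0.2514, 0.1779]
orientation: [2.667, 1.659, 0.001]
contact_force: [0.5, -0.3, 1.0]
grip_width: 0.0436
grip_force: 0.0
```

```bash
python3 - <<'E'
from h import *
s=env.get_state();im=grab('wrist','w15.png');gr=cv2.cvtColor(im,cv2.COLOR_RGB2GRAY)
go([.5509,-.2512,.061],63.8);u,v=proj('wrist',[.5509,-.2512,.076],s);print('top says',u,v)
u,v=int(u),int(v);x0,y0=u-30,v-30;cr=im[y0:y0+60,x0:x0+60]
for t in(225,235,245):
    m=(cr.min(2)>t).astype(np.uint8);n,l,st,c=cv2.connectedComponentsWithStats(m)
    for i in range(1,n):
        if st[i,4]>80: print(t,st[i]+[x0,y0,0,0,0],(c[i]+[x0,y0]).round(1))
k=cv2.HoughCircles(cv2.medianBlur(gr[y0:y0+60,x0:x0+60],3),cv2.HOUGH_GRADIENT,1,10,param1=100,param2=10,minRadius=10,maxRadius=16);print(None if k is None else k[0][:4]+[x0,y0,0])
for r in gr[y0:y0+60:3,x0:x0+60:3]: print(' '.join('%3d'%q for q in r))
# ground truth on beaker & red tube
g=cv2.cvtColor(im,cv2.COLOR_RGB2HSV)
E
```

```text
t 43.55 pos [ 0.5513 -0.2515  0.1779] head 63.8 tilt 0.07 shift [  0.2  -0.6 116.9] turn -0.001
top says 320.53277596881946 243.28504701077387
[[320.5 242.5  12.5]]
176 194 193 195 197 194 193 195 196 194 182 196 201 195 194 197 197 194 196 191
106 138 197 195 200 197 194 192 168  81  77  83 168 196 190 190 194 193 194 162
108 106 176 195 187 159 196 180  83 105 108 105  88 113 162 174 141 160 178 111
110 113 108 112 114 113 111 106  91 109 116 106  96 106 112 115 109 109 113 111
106 107 110 110 107 111 107 104  92 105 112 109  79  95 113 106 114 115 115 107
108 108 111 111 110 110 113 103 103  91 105  90  99  93 109 111 114 110 114 112
114 111 114 111 112 112 108  89 103 121 129 120 102  92 114 106 111 107 112 110
107 110 106 111 112 107 111 108 133 125 130 128 129 118 105 113 108 116 109 112
110 112 109 112 110 111  98 132 129 122 124 129 129 125 104 119 111 111 113 110
114 111 109 107 107 110 112 127 125 129 127 131 130 126 124 138 137 136 143 128
110 125 118 141 142 142 109 123 129 123 130 125 128 127 123 140 139 140 142 121
141 140 139 138 141 140 135 125 127 125 128 131 132 128 123 140 140 138 142 139
139 140 139 140 137 141 140 123 130 125 128 131 125 128 135 142 139 135 139 138
137 140 141 136 139 141 139 137 131 127 125 122 128 140 141 137 138 139 138 135
140 140 140 138 139 134 145 142 139 136 128 135 139 135 142 137 141 139 138 140
142 136 135 140 141 138 141 141 136 136 133 138 141 141 141 141 138 140 136 136
136 135 136 134 138 138 140 139 140 138 141 137 138 143 140 140 137 141 138 138
141 136 142 141 143 140 141 140 140 139 145 138 140 139 141 137 140 141 135 134
139 138 139 136 138 136 135 139 138 138 139 136 140 139 141 140 137 142 136 138
138 140 142 140 136 143 140 139 138 137 137 138 144 140 144 141 137 140 142 142
```

>>> apply_moves(
  moves=[
    {"dx":0.3,"dy":0,"dz":12,"turn":0},
    {"dx":0,"dy":0,"dz":18,"turn":0},
    {"dx":0,"dy":0,"dz":20,"turn":0},
    {"dx":0,"dy":0,"dz":20,"turn":0},
    {"dx":0,"dy":0,"dz":20,"turn":0},
    {"dx":0,"dy":0,"dz":14,"turn":0},
    {"dx":0,"dy":0,"dz":9,"turn":0},
    {"dx":0,"dy":0,"dz":4,"turn":0},
    {"dx":0,"dy":0,"dz":0,"turn":0},
    {"dx":0,"dy":0,"dz":0,"turn":0},
  ],
)

```text
t: 44.8
position: [0.5517, -0.2516, 0.0608]
orientation: [2.667, 1.659, 0.001]
contact_force: [0.8, 0.5, 0.1]
grip_width: 0.0436
grip_force: 0.0
```

>>> apply_moves(
  moves=[
    {"dx":0,"dy":0,"dz":0,"turn":0},
    {"dx":0,"dy":0,"dz":0,"turn":0},
    {"dx":0,"dy":0,"dz":0,"turn":0},
    {"dx":0,"dy":0,"dz":0,"turn":0},
    {"dx":0,"dy":0,"dz":0,"turn":0},
    {"dx":0,"dy":0,"dz":0,"turn":0},
    {"dx":0,"dy":0,"dz":-5,"turn":0},
    {"dx":0,"dy":0,"dz":-25,"turn":0},
    {"dx":0,"dy":0,"dz":-30,"turn":0},
    {"dx":0,"dy":0,"dz":-30,"turn":0},
  ],
  jaw=1.0,
)

```text
t: 46.05
position: [0.5513, -0.2513, 0.1513]
orientation: [2.668, 1.659, 0.0]
contact_force: [0.2, -0.8, 0.3]
grip_width: 0.0187
grip_force: 30.0
```

```bash
python3 - <<'E'
from h import *
go([.480,-.083,.225],63.8)
E
```

```text
t 46.05 pos [ 0.5513 -0.2513  0.1513] head 63.8 tilt 0.00 shift [ 119.5 -138.3  -73.7] turn -0.001
```

>>> apply_moves(
  moves=[
    {"dx":0,"dy":0,"dz":-28,"turn":0},
    {"dx":5,"dy":0,"dz":-30,"turn":0},
    {"dx":15,"dy":-8,"dz":-28,"turn":0},
    {"dx":22,"dy":-20,"dz":0,"turn":0},
    {"dx":26,"dy":-30,"dz":0,"turn":0},
    {"dx":24,"dy":-30,"dz":0,"turn":0},
    {"dx":16,"dy":-26,"dz":0,"turn":0},
    {"dx":8,"dy":-16,"dz":0,"turn":0},
    {"dx":3,"dy":-8,"dz":0,"turn":0},
    {"dx":0,"dy":0,"dz":0,"turn":0},
  ],
)

```text
t: 47.3
position: [0.4802, -0.0841, 0.2363]
orientation: [2.668, 1.658, 0.0]
contact_force: [-0.1, -0.1, -1.2]
grip_width: 0.0189
grip_force: 30.0
```

```bash
python3 - <<'E'
from h import *
go([.480,-.083,.1415],63.8)
im=grab('top','t16.png');g=cv2.cvtColor(im,cv2.COLOR_RGB2HSV)
m=(((g[...,0]<8)|(g[...,0]>172))&(g[...,1]>130)&(g[...,2]>80)).astype(np.uint8)
n,l,st,c=cv2.connectedComponentsWithStats(m)
for i in range(1,n):
    if 20<st[i,4]<400 and 200<c[i][0]<360 and 100<c[i][1]<300: print(st[i],c[i].round(1),ray('top',*c[i],.156).round(4))
E
```

```text
t 47.30 pos [ 0.4802 -0.0841  0.2363] head 63.7 tilt 0.03 shift [ 1.  -0.7 94.8] turn -0.001
[256 237  12  11  98] [261.3 242.2] [ 0.4388 -0.1619  0.156 ]
```

>>> apply_moves(
  moves=[
    {"dx":0.5,"dy":-1,"dz":12,"turn":0},
    {"dx":0,"dy":0,"dz":18,"turn":0},
    {"dx":0,"dy":0,"dz":18,"turn":0},
    {"dx":0,"dy":0,"dz":15,"turn":0},
    {"dx":0,"dy":0,"dz":12,"turn":0},
    {"dx":0,"dy":0,"dz":9,"turn":0},
    {"dx":0,"dy":0,"dz":6,"turn":0},
    {"dx":0,"dy":0,"dz":3,"turn":0},
    {"dx":0,"dy":0,"dz":0,"turn":0},
    {"dx":0,"dy":0,"dz":0,"turn":0},
  ],
)

```text
t: 48.6
position: [0.4797, -0.0828, 0.1435]
orientation: [2.667, 1.659, 0.001]
contact_force: [0.5, 0.6, 0.3]
grip_width: 0.0191
grip_force: 30.0
```

>>> apply_moves(
  moves=[
    {"dx":0,"dy":0,"dz":1,"turn":0},
    {"dx":0,"dy":0,"dz":0.7,"turn":0},
    {"dx":0,"dy":0,"dz":0,"turn":0},
    {"dx":0,"dy":0,"dz":0,"turn":0},
    {"dx":0,"dy":0,"dz":0,"turn":0},
    {"dx":0,"dy":0,"dz":0,"turn":0},
    {"dx":0,"dy":0,"dz":0,"turn":0},
    {"dx":0,"dy":0,"dz":0,"turn":0},
    {"dx":0,"dy":0,"dz":0,"turn":0},
    {"dx":0,"dy":0,"dz":0,"turn":0},
  ],
)

```text
t: 49.85
position: [0.4795, -0.0827, 0.1414]
orientation: [2.668, 1.659, -0.0]
contact_force: [-0.6, -0.1, -0.3]
grip_width: 0.019
grip_force: 30.0
```

>>> apply_moves(
  moves=[
    {"dx":0,"dy":0,"dz":0.3,"turn":0},
    {"dx":0,"dy":0,"dz":0,"turn":0},
    {"dx":0,"dy":0,"dz":0,"turn":0},
    {"dx":0,"dy":0,"dz":0,"turn":0},
    {"dx":0,"dy":0,"dz":-8,"turn":0},
    {"dx":0,"dy":0,"dz":-20,"turn":0},
    {"dx":0,"dy":0,"dz":-30,"turn":0},
    {"dx":0,"dy":0,"dz":-30,"turn":0},
    {"dx":0,"dy":0,"dz":-30,"turn":0},
    {"dx":0,"dy":0,"dz":0,"turn":0},
  ],
  jaw=0.5,
)

```text
t: 51.1
position: [0.4807, -0.0827, 0.2619]
orientation: [2.665, 1.658, 0.005]
contact_force: [0.2, -0.1, -0.5]
grip_width: 0.0434
grip_force: 0.0
```

>>> apply_moves(
  moves=[
    {"dx":-15,"dy":0,"dz":0,"turn":0},
    {"dx":-30,"dy":0,"dz":0,"turn":0},
    {"dx":-40,"dy":0,"dz":0,"turn":0},
    {"dx":-40,"dy":0,"dz":0,"turn":0},
    {"dx":-30,"dy":0,"dz":0,"turn":0},
    {"dx":-15,"dy":0,"dz":0,"turn":0},
    {"dx":0,"dy":0,"dz":0,"turn":0},
    {"dx":0,"dy":0,"dz":0,"turn":0},
    {"dx":0,"dy":0,"dz":0,"turn":0},
    {"dx":0,"dy":0,"dz":0,"turn":0},
  ],
)

```text
t: 52.35
position: [0.4046, -0.2346, 0.2591]
orientation: [2.667, 1.661, 0.0]
contact_force: [0.3, -0.4, 0.4]
grip_width: 0.0433
grip_force: 0.0
```

```bash
python3 - <<'E'
from h import *
s=env.get_state();im=grab('wrist','w17.png');gr=cv2.cvtColor(im,cv2.COLOR_RGB2GRAY);g=cv2.cvtColor(im,cv2.COLOR_RGB2HSV)
print(s['position'])
m=(((g[...,0]<8)|(g[...,0]>172))&(g[...,1]>130)&(g[...,2]>80)).astype(np.uint8)
n,l,st,c=cv2.connectedComponentsWithStats(m)
for i in range(1,n):
    if 80<st[i,4]<2500: print('red',st[i],c[i].round(1))
for nm,P in(('red',[.4405,-.1615,.156]),('white',[.4795,-.0827,.156])):
    u,v=proj('wrist',P,s);print(nm,'expected',u.round(1),v.round(1))
    x0,y0=max(int(u)-30,0),max(int(v)-30,0)
    k=cv2.HoughCircles(cv2.medianBlur(gr[y0:y0+60,x0:x0+60],3),cv2.HOUGH_GRADIENT,1,10,param1=100,param2=10,minRadius=9,maxRadius=20);print(None if k is None else k[0][:4]+[x0,y0,0])
sc=grab('scene','s17.png');a=cv2.imread('pics/scene0.png');d=cv2.absdiff(a,sc[:,:,::-1]).max(2);print('beaker region scene diff',np.percentile(d[148:195,252:288],[50,90]))
for nm,P in(('red',[.4405,-.1615]),('white',[.4795,-.0827])): print(nm,'scene top/foot px',proj('scene',P+[.156],).round(),proj('scene',P+[.142]).round(), sc[tuple(proj('scene',P+[.149]).round().astype(int)[::-1])])
E
```

```text
[ 0.40463832 -0.23460094  0.25913663]
red [308 120  27  29 616] [320.7 133.9]
red expected 321.3 134.7
[[323.5        139.5         19.39999962]
 [316.5        130.5         19.39999962]
 [320.5        149.5         12.69999981]]
white expected 321.9 -6.0
[[319.5         23.5         19.39999962]
 [319.5         39.5         19.39999962]
 [328.5         28.5         17.20000076]
 [320.5         56.5         11.10000038]]
beaker region scene diff [ 9. 13.]
red scene top/foot px [265. 202.] [266. 210.] [173  73  75]
white scene top/foot px [203. 219.] [205. 227.] [200 201 191]
```

The red tube is upright where it was set down. The white one is just out of the wrist view, so I'll back off and check it and the tray.

>>> apply_moves(
  moves=[
    {"dx":-15,"dy":0,"dz":0,"turn":0},
    {"dx":-20,"dy":0,"dz":-10,"turn":0},
    {"dx":-20,"dy":0,"dz":-20,"turn":0},
    {"dx":-10,"dy":0,"dz":-20,"turn":0},
    {"dx":0,"dy":0,"dz":-10,"turn":0},
    {"dx":0,"dy":0,"dz":0,"turn":0},
    {"dx":0,"dy":0,"dz":0,"turn":0},
    {"dx":0,"dy":0,"dz":0,"turn":0},
    {"dx":0,"dy":0,"dz":0,"turn":0},
    {"dx":0,"dy":0,"dz":0,"turn":0},
  ],
)

```text
t: 53.7
position: [0.3756, -0.2934, 0.319]
orientation: [-2.668, -1.659, 0.0]
contact_force: [0.7, 1.0, 0.4]
grip_width: 0.044
grip_force: 0.0
```

```bash
python3 - <<'E'
from h import *
s=env.get_state();print(s['position'])
im=grab('top','t18.png');g=cv2.cvtColor(im,cv2.COLOR_RGB2HSV);gr=cv2.cvtColor(im,cv2.COLOR_RGB2GRAY)
m=(((g[...,0]<8)|(g[...,0]>172))&(g[...,1]>130)&(g[...,2]>80)).astype(np.uint8)
n,l,st,c=cv2.connectedComponentsWithStats(m)
for i in range(1,n):
    if 20<st[i,4]<400 and 200<c[i][0]<300 and 150<c[i][1]<300: print('red',c[i].round(1),ray('top',*c[i],.156).round(4))
u,v=proj('top',[.4795,-.0827,.156]).round().astype(int);print('white exp',u,v)
for r in gr[v-14:v+15:2,u-20:u+21:2]: print(' '.join('%3d'%q for q in r))
sc=grab('scene','s18.png');gs=cv2.cvtColor(sc,cv2.COLOR_RGB2GRAY);print('scene white')
for r in gs[205:275:4,187:224:2]: print(' '.join('%3d'%q for q in r))
E
```

```text
[ 0.37556835 -0.29341614  0.31902546]
white exp 216 213
132 133 132 134 134 135 133  89  50  52 117 135 136 137 139 139 138 141 138 142 143
131 132 133 132 132 133 112  50  48 101 136 135 138 141 139 138 139 139 142 140 133
131 133 133 131 135 126  60  54  71 133 136 137 137 137 137 138 139 140 140 135 119
132 131 132 131 130  80  46  49 118 136 137 135 135 137 135 137 140 139 139 124 109
129 130 131 130 107  50  47  96 133 135 135 134 137 137 138 138 140 138 128 115  83
128 130 131 127  63  49  70 130 131 131 135 134 135 137 134 136 136 132 115  92  64
129 129 129  83  47  45 115 130 134 130 133 135 134 136 136 134 131 119  99  71  57
127 130 118  49  51  95 130 132 134 134 134 131 133 133 137 132 123 107  77  57  60
127 126  68  44  56 123 131 131 133 131 134 134 134 135 133 126 113  87  61  62 106
126  97  45  49 110 129 130 131 132 131 132 134 134 134 128 118  96  63  61 103 119
123  55  45  68 127 129 129 129 129 130 132 130 131 131 121 104  76  61 103 116 120
 88  50  51 113 128 129 130 129 132 131 133 131 129 123 109  84  65 104 120 123 120
 51  46  93 127 127 128 129 129 131 
[... 895 characters left out ...]
 224 225 225 224
143 138 205 204 220 225 219 153 128 118 117 113 105  97  92  98 131 182 222
124  86 170 209 221 210 135  99 121 120 115 112 105 100  88  85  81  97 156
143 107 105 198 197 156  83  80 114 126 116 113 109 101  92  89  88 100 116
145 121 124 140 208 186 114  86  91 110 110 108 105 102  99 113 107  83  75
191 157 167 135 175 197 110  85  95 106 107 108  99  88  84  78  80  77  78
202 181 167 159 127 199 155  84  83  82  85  80  82  82  80  79  79  74 100
208 202 170 173 149 145 200 161 128  99  87  85  85  83  93 111 159 203 224
203 205 187 161 168 133 172 207 214 224 224 225 223 226 225 226 224 225 225
204 203 191 171 167 151 125 198 194 223 224 225 224 224 226 225 224 221 222
```

```bash
python3 - <<'E'
from h import *
s=env.get_state();im=grab('wrist','w19.png');gr=cv2.cvtColor(im,cv2.COLOR_RGB2GRAY)
for z in(.156,.142,.08): print(z,proj('wrist',[.4795,-.0827,z],s).round(1),proj('wrist',[.4405,-.1615,z],s).round(1))
u,v=proj('wrist',[.4795,-.0827,.156],s).round().astype(int)
for r in gr[max(v-20,0):v+45:3,u-28:u+29:3]: print(' '.join('%3d'%q for q in r))
E
```

```text
0.156 [321.2 -69.6] [320.9  56.1]
0.142 [321.1 -58.8] [320.8  60.3]
0.08 [320.8 -21.6] [320.5  75.2]
237 236 237 236 238 233 169  35  51  55  50  37 179 184 237 237 237 237 236
236 237 238 237 237 239 226  38  53  58  54  27 229 239 236 236 239 236 237
237 238 236 236 237 237 240  55  55  56  55  33 243 237 236 237 237 237 235
237 237 237 237 236 237 241  56  54  53  55  47 241 237 236 237 237 236 238
238 237 237 238 238 237 239  56  52  52  63  40 243 237 238 237 237 236 237
238 236 239 235 237 237 240  56  55  60  58  45 242 237 236 237 236 237 238
236 237 236 237 238 238 240  51  56  59  53  42 242 237 236 237 237 237 237
237 238 237 237 237 237 239  55  57  61  57  48 242 238 238 236 238 237 238
237 236 238 237 237 237 240  45  53  57  58  46 242 237 237 237 238 238 237
237 237 235 237 237 238 239  61  57  54  59  44 241 238 238 237 237 237 237
237 238 237 237 237 237 238  69  52  60  59  45 242 237 237 237 236 237 237
237 237 238 238 237 238 239  74  59  59  58  40 241 237 238 236 237 238 235
237 238 238 238 237 238 239  72  50  52  49  40 243 237 237 236 237 236 237
237 237 236
[... 9852 characters left out ...]
  24  14  14  35
 14  26  11  20  14  20  24   6  23  26  18  17  22  15  14  10  26  26  13
 17  10  24  21  12   9  23  18   5  11  11  13  11  20  12  19  19  32  16
 32  18  18  24  30  14   5   7  21  19  24  15  33   8  23  29  13  17  20
 26  28  18  15  24  14  14  21  16   8  24  10  16  16  19  14  16  20  10
 25  29  13  21  18  22  21  21  12  27  24  13  11  27  22  35  25  18  13
 16  10  17  24  24  11  32   9  28  17  17  22  26  29  26  17  15  21  24
 25  21  20  15  12  21  20  20  15  16  23  20  16  24  11  16  14  25  23
 17  13  14  13  27  21   9  21  27  28  18  21  13  22  18  16  26  20  18
 29  22  24   8  17  20  16  28  20  26   6  26  16  16   9  26  23  14   7
```

The white tube is above the frame here. At this height it is safe to move forward and look from above.

>>> apply_moves(
  moves=[
    {"dx":15,"dy":0,"dz":0,"turn":0},
    {"dx":25,"dy":0,"dz":0,"turn":0},
    {"dx":30,"dy":0,"dz":0,"turn":0},
    {"dx":30,"dy":0,"dz":0,"turn":0},
    {"dx":25,"dy":0,"dz":0,"turn":0},
    {"dx":15,"dy":0,"dz":0,"turn":0},
    {"dx":0,"dy":0,"dz":0,"turn":0},
    {"dx":0,"dy":0,"dz":0,"turn":0},
    {"dx":0,"dy":0,"dz":0,"turn":0},
    {"dx":0,"dy":0,"dz":0,"turn":0},
  ],
)

```text
t: 55.1
position: [0.4373, -0.1685, 0.3191]
orientation: [2.669, 1.658, -0.0]
contact_force: [0.2, 0.1, 0.2]
grip_width: 0.0436
grip_force: 0.0
```

```bash
python3 - <<'E'
from h import *
s=env.get_state();im=grab('wrist','w20.png');gr=cv2.cvtColor(im,cv2.COLOR_RGB2GRAY);print(s['position'])
for z in(.156,.142,.08): print(z,proj('wrist',[.4795,-.0827,z],s).round(1),proj('wrist',[.4405,-.1615,z],s).round(1))
u,v=proj('wrist',[.4795,-.0827,.156],s).round().astype(int)
y0=max(v-25,0);k=cv2.HoughCircles(cv2.medianBlur(gr[y0:y0+60,u-30:u+30],3),cv2.HOUGH_GRADIENT,1,8,param1=80,param2=9,minRadius=8,maxRadius=14);print(None if k is None else k[0][:4]+[u-30,y0,0])
for r in gr[y0:y0+70:3,u-27:u+28:3]: print(' '.join('%3d'%q for q in r))
E
```

```text
[ 0.43725895 -0.1684622   0.31912705]
0.156 [320.8 120.6] [320.7 218.2]
0.142 [320.7 121.9] [320.6 215.3]
0.08 [320.5 126.2] [320.4 205.2]
[[315.5        127.5         13.39999962]
 [321.5        120.5         12.19999981]
 [322.5        134.5         12.19999981]
 [297.5        112.5         13.39999962]]
232 233 232 232 232 232 232 232 232 231 233 233 233 230 230 231 231 230 232
226 224 216 194 190 192 192 192 195 193 197 207 200 199 202 199 204 202 174
223 218 212 220 226 221 216 223 219 228 218 212 225 225 225 226 225 224 216
241 241 242 241 242 241 243 241 242 241 242 243 241 240 241 240 241 242 244
165 142 149 175 148 149 138 138 179 169 148 138 148 174 187 164 149 171 176
240 241 239 240 243 172 147 242 238 239 242 188 164 237 240 239 238 239 239
238 239 239 240 177  92 246 239 239 238 238 241 131 177 241 238 238 238 238
239 239 239 238 134 132 239 238 238 239 238 239 237  83 218 240 238 239 238
239 238 239 207  48 218 239 238 237 238 239 237 240  81 162 242 238 239 238
239 239 240 150 125 226 239 238 238 239 238 238 230 233 130 243 238 239 238
239 239 241 154 210 239 240 240 
[... 331 characters left out ...]
 238 238 239 238
239 238 238 239 230 131 119 118 119 115  97 105 141 190 241 239 238 239 238
239 237 238 238 240 237 120 127 151 151 145 134 156 240 239 237 238 238 238
238 238 239 239 237 240 244 238 100 101 140 247 240 238 238 238 238 239 238
239 238 238 237 238 238 242  57  54  46  30 244 238 239 237 238 239 239 237
238 237 238 238 238 238 244  34  58  55  34 207 238 238 238 238 237 238 239
238 238 237 238 238 238 244  26  56  56  42 205 239 238 237 237 238 237 237
237 239 238 238 237 238 245  26  54  52  36 231 238 238 237 238 238 238 237
238 238 238 238 238 238 244  11  51  57  38 230 238 238 237 238 238 239 237
237 238 238 237 237 238 244  26  54  52  40 229 238 237 238 239 238 239 238
```

The white cap is a disc at (321,120), exactly where an upright tube should be, inside its cup ring. Handing in.

```bash
python3 -c "
from h import *
print(env.job_done())"
```

```text
the job is handed in; nothing more can be done
None
```

I handed the job in at about 55 s of the 126 s allowed; the hand-in returned no verdict. The jar and dropper bottle are in their sockets, the tray is on the ledges above them, and one tube stands in each cup; camera checks showed both tubes upright. The beaker was left alone and its spot looked unchanged in the scene camera.

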